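Load and arm the bottle roller mixer

ROBOT

A 7-joint arm with a two-finger parallel gripper is mounted at the origin on the work surface. World frame = base frame: x ahead of the robot, y to its left, z up, the work surface at z = 0. Lengths are in m, angles in rad, forces in N, time in s.
With the tool pointing down it reaches from about 0.425 to 0.925 m from the base axis. Payload 6.8 kg.
Tool frame: the origin (TCP) lies at the very end of the fingers, on their centre line; the grasp point (between the pads) lies 19 mm behind it; y points along the fingers, x is the direction in which the jaws open and shut, and the axes are right-handed (so a half turn about y gives the same grasp; the last joint's range is limited). The gripper opens to 85 mm and grips with 20 to 120 N. Pads are 22 mm wide; open, the fingers measure 114 mm over their backs; the gripper's body (76 mm by 85 mm) begins 54 mm behind the grasp point. The pads swing forward as they close: fully open they stand 13 mm farther back than shut.
Start: joints at [-1.448, 0.477, 0.022, 1.555, -0.011, 1.109, -0.083], TCP at [0.154, 0.657, 0.231] pointing down, gripper open.
Joint ranges: [-2.96, 2.96], [-0.34, 2.1], [-1.41, 1.46], [0.24, 2.44], [-1.37, 4.51], [0.17, 1.92], [-2.96, 2.96]. Speed limits (rad/s): [2.39, 2.39, 3.14, 3.14, 3.14, 3.14, 3.14].

INTERFACE

Orientations are given as a rotation vector (axis times angle).
In Python, from workcell import * gives the robot as it stands. The module is installed in compiled form; this text tells all that it offers.
- The arm moves only by the shell command python3 -m crank 'ROWS' [FORCE]. ROWS is a JSON object of lists of equal length, an entry for each row: "grip": the closure, from 0 (fully open) to 1 (shut); "translation": the shift along the tool's x, y, z in m, a list of three; "turn": the turn, a rotation vector about the tool's x, y, z in rad, a list of three. A call has 1 to 8 rows; each row is the pose to reach, as a shift and turn from the pose commanded when the call began, along the tool's axes at that moment; what a row does not reach only later rows make up. A row lasts 1/12 s, in which the tool goes at most 41.7 mm and 7.16 degrees, less where a joint would pass 70% of its speed; a pose out of reach is approached as far as the arm can. A call with a gripper value outside its range is refused whole. The fingers move at their own pace and stop on an object; FORCE is the grip in N (left out, the last holds). Time passes only in rows, so rows that repeat a pose let the fingers close. It gives the time, the measured TCP pose, the force and the opening at its end, in the units of the state.
- read_state(): the state, without advancing time (a new reading comes with each control period).
- camera(name): name is "side" or "top" or "wrist"; returns a dict with "color" (420x560x3 uint8, blue, green, red), "fx", "fy", "cx", "cy" (pixels), "dist" ([k1, k2, p1, p2, k3] as OpenCV has them; the pictures are not rectified), "R" (3x3) and "t" (3): a world point X has camera coordinates R X + t. Camera axes: x right, y down, z forward; pixel columns grow to the right and rows downward; lengths in m; the calibration is good to about 2 mm. A picture is of the moment at which its call begins. There is no depth.
- sign_off(): hands the job in, once; it reports no verdict.
Trained networks look in the newest picture that a camera, given by its name, has taken for a name from the list of things; names that differ only in an ending like _2 or _b are one class to them, and where a whole thing is asked for, a point or a joint stands for the part that bears it (a point fixed in the world has none). Each returns a list of dicts, best first, with "conf" (0 to 1); they miss things now and then, are a little off and sometimes report something else, mostly with a low value. They report only what shows in the picture. A call takes as long as a camera call. They do not tell look-alikes from the thing itself.
- regions_of(camera, label): "pixels" (420x560 bool, what is visible of it).
- tip_of(camera, label): "position" ([x, y, z] in m, in the coordinates of the camera as it stood for that picture, good to about 4 mm: a listed point, or the origin of a listed thing).
The state is a dict: "clock": time; "joint_positions": joint angles; "qvel": joint speeds; "joint_efforts": joint torques, N m; "tcp_pos": TCP position; "eef_rot": TCP orientation; "wrist_force": force on the tool from outside, world axes, zero at the start; "torque": the same for the moment, N m; "finger_gap": finger opening in m.
Only numpy, scipy, OpenCV 4.12 (cv2) and the standard library are available. Lean on these libraries where they do the work, as an engineer would, in place of code of your own. Each camera call takes 0.05 s, during which the arm holds its last target.

TASK

Get the roller mixer ready for a run. First lay every sample bottle that is standing on the bench on its side in the mixer's roller cradles, one to a cradle, with its cap pointing away from the handwheel; then wind the handwheel clockwise until the fence bar is hard up against its two stops; last of all push the square and the oblong plug-in modules upright and fully home into their matching sockets in the control box. Leave the glass beaker standing and the petri dish where it is.

Things in the scene. Friction and masses are not known exactly. Their poses are not given: they have to be found in the camera images.
- bottle0: White sample bottle with grey screw cap, rigid and closed, 100 to 200 g, standing upright on the bench; three or four of the four bottles are present. Body 40 mm diameter and 80 mm high, shoulder and cap 27 mm diameter above it, 112 mm high in all. Origin: centre of its base (underside); z along the bottle from base to cap.
- bottle1: White sample bottle with grey screw cap, rigid and closed, 100 to 200 g, standing upright on the bench; three or four of the four bottles are present. Body 40 mm diameter and 80 mm high, shoulder and cap 27 mm diameter above it, 112 mm high in all. Origin: centre of its base (underside); z along the bottle from base to cap.
- bottle2: White sample bottle with grey screw cap, rigid and closed, 100 to 200 g, standing upright on the bench; three or four of the four bottles are present. Body 40 mm diameter and 80 mm high, shoulder and cap 27 mm diameter above it, 112 mm high in all. Origin: centre of its base (underside); z along the bottle from base to cap.
- bottle3: White sample bottle with grey screw cap, rigid and closed, 100 to 200 g, standing upright on the bench; three or four of the four bottles are present. Body 40 mm diameter and 80 mm high, shoulder and cap 27 mm diameter above it, 112 mm high in all. Origin: centre of its base (underside); z along the bottle from base to cap.
- bed: Roller mixer bed, fixed: grey plate 300 (x) by 285 mm (y -190 to +95), top 12 mm up. Origin on the bench; y points from handwheel to aluminium end wall (inner face y = +78, top 47 mm up), x across the 4 cradles, 66 mm apart. Midway between cradles stand thin steel posts (6 x 8 mm, 60 mm high) at y = -34 and +38; the 64 mm between them is free for fingers. Caps go to +y, bases to the fence.
- cradle0 (a point): A cradle: two fixed black rollers along the bed's y, 12 mm diameter, axes 26 mm apart and 30 mm up, from y = -90 to +78 mm. The point is on the axis of a laid bottle, 52.5 mm up, 62 mm from the end wall's face: a bottle's mid-length (56 mm from its base) belongs here, up to 15 mm nearer the fence or 5 mm nearer the wall. Axes as the bed's.
- cradle1 (a point): A cradle: two fixed black rollers along the bed's y, 12 mm diameter, axes 26 mm apart and 30 mm up, from y = -90 to +78 mm. The point is on the axis of a laid bottle, 52.5 mm up, 62 mm from the end wall's face: a bottle's mid-length (56 mm from its base) belongs here, up to 15 mm nearer the fence or 5 mm nearer the wall. Axes as the bed's.
- cradle2 (a point): A cradle: two fixed black rollers along the bed's y, 12 mm diameter, axes 26 mm apart and 30 mm up, from y = -90 to +78 mm. The point is on the axis of a laid bottle, 52.5 mm up, 62 mm from the end wall's face: a bottle's mid-length (56 mm from its base) belongs here, up to 15 mm nearer the fence or 5 mm nearer the wall. Axes as the bed's.
- cradle3 (a point): A cradle: two fixed black rollers along the bed's y, 12 mm diameter, axes 26 mm apart and 30 mm up, from y = -90 to +78 mm. The point is on the axis of a laid bottle, 52.5 mm up, 62 mm from the end wall's face: a bottle's mid-length (56 mm from its base) belongs here, up to 15 mm nearer the fence or 5 mm nearer the wall. Axes as the bed's.
- fence_bar (a joint): Travel (m) of the steel fence bar along the bed's +y: 0 = fully back, 0.034 = against the two dark stop blocks. It spans all cradles, 39 to 63 mm up, front face at bed y = -78 mm + travel; 122 mm remain to the end wall at the stop. Moved only by the handwheel, 12 mm a turn; stays where left; gently pushes along bottles in its way.
- handwheel (a joint): Turn (rad) of the handwheel, growing clockwise seen from above; 17.8 when the bar is at its stops. Starts somewhere from 0 to 5. Light to turn (about 2 N at the crank).
- wheel_axis (a point): Centre of the top face of the black handwheel (110 mm diameter, 10 mm thick), which lies flat on a white gearbox (80 by 70 mm, top 87 mm above the bench) at the end of the bed; 104 mm above the bench. Its axis is vertical.
- crank_top (a point): Centre of the top of the upright black crank grip, 147 mm above the bench: a cylinder of 18 mm diameter and 42 mm height standing on the wheel 42 mm from its axis; it spins freely on its own axis, so that it may be held with a constant tool orientation while it goes round.
- control_box: White control box fixed to the bench, 110 mm (x) by 190 mm (y), 60 mm high, with two rectangular sockets 20 mm deep in its top. Origin: centre of its underside.
- square_socket (a point): Centre of the mouth of the square socket (37.6 by 37.6 mm, chamfered, 20 mm deep), in the box's top face. Axes as the box's.
- oblong_socket (a point): Centre of the mouth of the oblong socket (45.6 mm along the box's x, 33.6 mm along its y, chamfered, 20 mm deep), in the box's top face. Axes as the box's.
- square_module: Grey plug-in module, a plain upright block 36 by 36 mm, 70 mm high, 160 g; its lower 20 mm is the plug and goes into the square socket, any quarter turn. Origin: centre of its underside; z up.
- oblong_module: Grey plug-in module, a plain upright block 44 mm (its x) by 32 mm (its y), 70 mm high, 160 g; its lower 20 mm goes into the oblong socket, either way round. Origin: centre of its underside; z up.
- beaker: Small glass beaker, 60 mm diameter, 55 mm high, standing open among the bottles. Origin: centre of its underside. Not part of the job; leave it standing.
- petri: Clear closed petri dish, 90 mm diameter, 16 mm high, flat on the bench. Origin: centre of its underside. Not part of the job.
There are look-alikes about, which are no part of the job. Leave any blue look-alike of the control_box alone.

How it is judged:
On the way, in this order (a step that is already met when the one before it is completed fails the run):
1. every bottle present lies in a cradle, cap away from the handwheel, let go (angle between bottle0's own z axis and vertical between 1.47 and 1.67 rad and angle between the z axis of each of bottle0, bottle1, bottle2, bottle3 and the y axis of bed, either way round below 0.12 rad and y of bottle0 in the frame of bed between -0.078 and -0.015 m and z of bottle0 in the frame of bed between 0.0445 and 0.0605 m and (x of bottle0 in the frame of cradle0 between -0.009 and 0.009 m or x of bottle0 in the frame of cradle1 between -0.009 and 0.009 m or x of bottle0 in the frame of cradle2 between -0.009 and 0.009 m or x of bottle0 in the frame of cradle3 between -0.009 and 0.009 m) and angle between bottle1's own z axis and vertical between 1.47 and 1.67 rad and y of bottle1 in the frame of bed between -0.078 and -0.015 m and z of bottle1 in the frame of bed between 0.0445 and 0.0605 m and (x of bottle1 in the frame of cradle0 between -0.009 and 0.009 m or x of bottle1 in the frame of cradle1 between -0.009 and 0.009 m or x of bottle1 in the frame of cradle2 between -0.009 and 0.009 m or x of bottle1 in the frame of cradle3 between -0.009 and 0.009 m) and angle between bottle2's own z axis and vertical between 1.47 and 1.67 rad and y of bottle2 in the frame of bed between -0.078 and -0.015 m and z of bottle2 in the frame of bed between 0.0445 and 0.0605 m and (x of bottle2 in the frame of cradle0 between -0.009 and 0.009 m or x of bottle2 in the frame of cradle1 between -0.009 and 0.009 m or x of bottle2 in the frame of cradle2 between -0.009 and 0.009 m or x of bottle2 in the frame of cradle3 between -0.009 and 0.009 m) and angle between bottle3's own z axis and vertical between 1.47 and 1.67 rad and y of bottle3 in the frame of bed between -0.078 and -0.015 m and z of bottle3 in the frame of bed between 0.0445 and 0.0605 m and (x of bottle3 in the frame of cradle0 between -0.009 and 0.009 m or x of bottle3 in the frame of cradle1 between -0.009 and 0.009 m or x of bottle3 in the frame of cradle2 between -0.009 and 0.009 m or x of bottle3 in the frame of cradle3 between -0.009 and 0.009 m) and contact force between the fingers and anything else below 0.3 N), for 0.2 s.
2. the fence bar is wound against its stops with the bottles in place (value of joint fence_bar above 0.0325 m and angle between bottle0's own z axis and vertical between 1.47 and 1.67 rad and angle between the z axis of each of bottle0, bottle1, bottle2, bottle3 and the y axis of bed, either way round below 0.12 rad and y of bottle0 in the frame of bed between -0.078 and -0.015 m and z of bottle0 in the frame of bed between 0.0445 and 0.0605 m and (x of bottle0 in the frame of cradle0 between -0.009 and 0.009 m or x of bottle0 in the frame of cradle1 between -0.009 and 0.009 m or x of bottle0 in the frame of cradle2 between -0.009 and 0.009 m or x of bottle0 in the frame of cradle3 between -0.009 and 0.009 m) and angle between bottle1's own z axis and vertical between 1.47 and 1.67 rad and y of bottle1 in the frame of bed between -0.078 and -0.015 m and z of bottle1 in the frame of bed between 0.0445 and 0.0605 m and (x of bottle1 in the frame of cradle0 between -0.009 and 0.009 m or x of bottle1 in the frame of cradle1 between -0.009 and 0.009 m or x of bottle1 in the frame of cradle2 between -0.009 and 0.009 m or x of bottle1 in the frame of cradle3 between -0.009 and 0.009 m) and angle between bottle2's own z axis and vertical between 1.47 and 1.67 rad and y of bottle2 in the frame of bed between -0.078 and -0.015 m and z of bottle2 in the frame of bed between 0.0445 and 0.0605 m and (x of bottle2 in the frame of cradle0 between -0.009 and 0.009 m or x of bottle2 in the frame of cradle1 between -0.009 and 0.009 m or x of bottle2 in the frame of cradle2 between -0.009 and 0.009 m or x of bottle2 in the frame of cradle3 between -0.009 and 0.009 m) and angle between bottle3's own z axis and vertical between 1.47 and 1.67 rad and y of bottle3 in the frame of bed between -0.078 and -0.015 m and z of bottle3 in the frame of bed between 0.0445 and 0.0605 m and (x of bottle3 in the frame of cradle0 between -0.009 and 0.009 m or x of bottle3 in the frame of cradle1 between -0.009 and 0.009 m or x of bottle3 in the frame of cradle2 between -0.009 and 0.009 m or x of bottle3 in the frame of cradle3 between -0.009 and 0.009 m)), for 0.2 s.
3. both modules are plugged fully home (z of square_module in the frame of square_socket below -0.017 m and horizontal distance between square_module and square_socket below 0.005 m and angle between each of square_module, oblong_module's own z axis and vertical below 0.08 rad and (angle between the x axis of square_module and the x axis of control_box, either way round below 0.1 rad or angle between the y axis of square_module and the x axis of control_box, either way round below 0.1 rad) and z of oblong_module in the frame of oblong_socket below -0.017 m and horizontal distance between oblong_module and oblong_socket below 0.005 m and angle between the x axis of oblong_module and the x axis of control_box, either way round below 0.1 rad), for 0.2 s.
At the end, for the whole second after the job is handed in: All bottles lie level (6 deg) on their cradle's rollers (9 mm, 7 deg), caps to the end wall, at rest; fence bar within 1.5 mm of its stops; both modules upright in their matching sockets, at least 17 of 20 mm deep (all of step 2 and all of step 3 and linear speed of each of bottle0, bottle1, bottle2, bottle3 below 0.02 m/s); the robot touches nothing.
It fails at once if the beaker is knocked over (angle between beaker's own z axis and vertical above 0.6 rad).
It fails at once if the petri dish is disturbed by more than 3 cm (distance of petri from where it was at the start of the episode above 0.03 m).
Of bottle0, bottle1, bottle2, bottle3 only 3 to 4 are there at a start; the rules pass over those that are not, and their reading is None.
At some moment in a run one of bottle0, bottle1, bottle2, bottle3 may be knocked a few centimetres aside while the robot is not near it.
Once in a run the grip may slacken for a moment while it holds something.
It also fails if it takes over 210 s, if anything falls off the work surface, if the arm or the gripper's body presses on something with over 40 N, if the wrist force passes 120 N, or if a joint passes its speed limit or range.

## Working session

There is one attempt and no reset: what is moved stays moved. The work goes in short steps, Python scripts to look and compute and a shell command to move; the robot and the scene stay as the last step left them, time stands still between calls to the robot, and variables do not carry over. Pictures are saved under pics/ and viewed, and the job is handed in when it is done.

```bash
mkdir -p pics; ls; cat > h.py <<'E'
from workcell import *
import numpy as np, cv2
from scipy.spatial.transform import Rotation as Rn
def toW(c,p): return np.array(c["R"]).T@(np.array(p)-np.array(c["t"]))
def proj(c,P):
    K=np.array([[c["fx"],0,c["cx"]],[0,c["fy"],c["cy"]],[0,0,1.]])
    r,_=cv2.Rodrigues(np.array(c["R"])); 
    return cv2.projectPoints(np.atleast_2d(np.array(P,float)),r,np.array(c["t"],float),K,np.array(c["dist"],float))[0][:,0]
def ray(c,uv,z):
    K=np.array([[c["fx"],0,c["cx"]],[0,c["fy"],c["cy"]],[0,0,1.]])
    n=cv2.undistortPoints(np.array([[uv]],float),K,np.array(c["dist"],float))[0,0]
    R=np.array(c["R"]);o=-R.T@np.array(c["t"]);d=R.T@np.array([n[0],n[1],1]);return o+d*(z-o[2])/d[2]
def find(cam,labels,c):
    for l in labels:
        for d in tip_of(cam,l)[:6]:
            w=toW(c,d["position"]);print(cam,l,round(d["conf"],2),w.round(3),proj(c,w)[0].round(0))
def st():
    s=read_state();print({k:np.round(v,3).tolist() for k,v in s.items() if k not in("qvel","joint_efforts")})
    print(Rn.from_rotvec(s["eef_rot"]).as_matrix().round(3));return s
E
python3 - <<'E'
from h import *
st()
for n in ("top","side","wrist"):
    c=camera(n);cv2.imwrite(f"pics/{n}0.png",c["color"])
    print(n,(-np.array(c["R"]).T@np.array(c["t"])).round(3),np.array(c["R"])[2].round(2))
    find(n,["bottle0","bed","cradle0","cradle3","wheel_axis","crank_top","control_box","square_socket","oblong_socket","square_module","oblong_module","beaker","petri"],c)
E
```

```text
pics
{'clock': 0.0, 'joint_positions': [-1.448, 0.478, 0.022, 1.556, -0.012, 1.109, -0.083], 'tcp_pos': [0.154, 0.657, 0.23], 'eef_rot': [-1.311, -1.037, 1.039], 'wrist_force': [0.115, -0.285, 0.379], 'torque': [-0.021, -0.032, 0.022], 'finger_gap': 0.085}
[[ 0.229 -0.    -0.973]
 [ 0.973 -0.002  0.229]
 [-0.002 -1.    -0.   ]]
top [ 0.299 -0.052  1.299] [ 0.15 -0.03 -0.99]
top bottle0 0.8 [ 0.421  0.375 -0.001] [123. 229.]
top bottle0 0.61 [0.615 0.253 0.003] [165. 165.]
top bottle0 0.6 [ 0.396  0.261 -0.003] [161. 237.]
top bottle0 0.57 [0.548 0.398 0.001] [117. 187.]
top bed 0.92 [0.555 0.02  0.   ] [241. 184.]
top bed 0.57 [ 0.58  -0.324  0.061] [358. 171.]
top cradle0 0.92 [0.653 0.034 0.054] [236. 148.]
top cradle0 0.88 [0.59  0.034 0.055] [236. 169.]
top cradle0 0.77 [0.527 0.035 0.054] [235. 190.]
top cradle0 0.67 [0.461 0.038 0.051] [234. 213.]
top cradle0 0.48 [ 0.545  0.394 -0.   ] [119. 189.]
top cradle3 0.92 [0.653 0.034 0.054] [236. 148.]
top cradle3 0.88 [0.59  0.034 0.055] [236. 169.]
top cradle3 0.77 [0.527 0.035 0.054] [235. 190.]
top cradle3 0.67 [0.461 0.038 0.051
[... 2012 characters left out ...]
-0.368 -0.002] [378. 297.]
side control_box 0.58 [ 0.281 -0.535  0.   ] [321. 411.]
side square_socket 0.85 [ 0.264 -0.493  0.059] [305. 385.]
side square_socket 0.84 [ 0.579 -0.323  0.058] [368. 271.]
side square_socket 0.28 [0.401 0.264 0.001] [210. 191.]
side oblong_socket 0.59 [ 0.592 -0.414  0.061] [396. 292.]
side oblong_socket 0.57 [ 0.29  -0.576  0.06 ] [341. 413.]
side oblong_socket 0.25 [ 0.489  0.282 -0.001] [230. 181.]
side square_module 0.8 [ 0.408 -0.213  0.002] [288. 284.]
side oblong_module 0.91 [ 0.415 -0.328  0.001] [316. 313.]
side beaker 0.57 [ 0.487  0.285 -0.001] [230. 181.]
side petri 0.58 [ 0.286 -0.327 -0.001] [271. 336.]
wrist [0.076 0.675 0.374] [ 0.3  -0.07 -0.95]
```

View pics/top0.png

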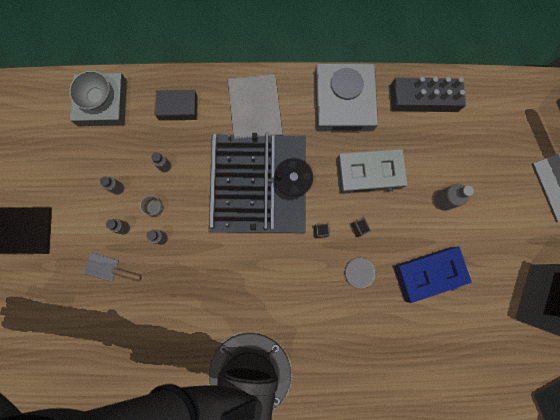

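View pics/side0.png

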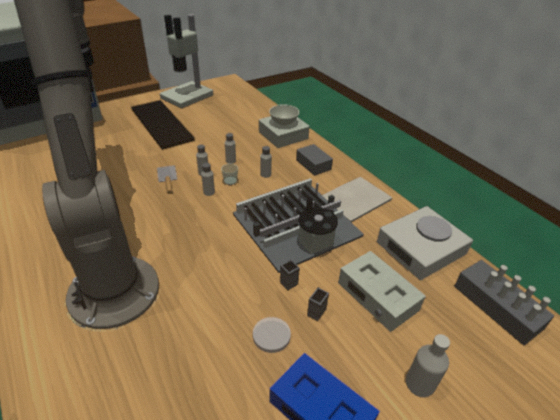

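View pics/wrist0.png

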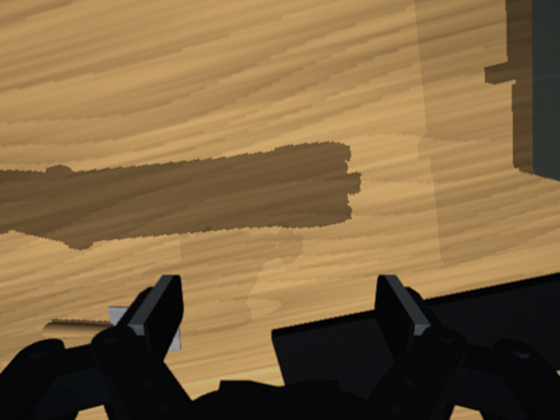

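```bash
cat >> h.py <<'E'
import json,sys
def log():
    s=read_state()
    open("log.jsonl","a").write(json.dumps([list(map(float,s["joint_positions"])),list(map(float,s["tcp_pos"])),list(map(float,s["eef_rot"]))])+"\n");return s
def Rpick(phi,e):
    phi,e=np.radians([phi,e]);x=np.array([np.sin(phi),-np.cos(phi),0]);y=np.array([np.cos(phi)*np.cos(e),np.sin(phi)*np.cos(e),-np.sin(e)])
    return np.stack([x,y,np.cross(x,y)],1)
def Rplace(th,yaw=0):
    th=np.radians(th);x=np.array([1,0,0.]);y=np.array([0,-np.sin(th),-np.cos(th)])
    return Rn.from_euler("z",yaw,degrees=True).as_matrix()@np.stack([x,y,np.cross(x,y)],1)
def Rdown(yaw): # jaw x at yaw deg
    return Rplace(0,yaw)
def go(P,R=None,grasp=False):
    """print shift/turn to bring TCP (or grasp point) to P with tool axes R"""
    s=log();R0=Rn.from_rotvec(s["eef_rot"]).as_matrix()
    if R is None:R=R0
    P=np.array(P,float)
    if grasp:P=P+0.019*R[:,1]
    d=R0.T@(P-s["tcp_pos"]);t=Rn.from_matrix(R0.T@R).as_rotvec()
    print("t",round(s["clock"],2),"tr",d.round(4).tolist(),"turn",t.round(3).tolist(),"rows",round(max(np.linalg.norm(d)/.0417,np.degrees(np.linalg.norm(t))/7.16),1),"q",np.round(s["joint_positions"],2).tolist(),"F",np.round(s["wrist_force"],1).tolist(),"gap",round(s["finger_gap"],4),"tcp",np.round(s["tcp_pos"],4).tolist())
E
python3 - <<'E'
from h import *
go([.40,.30,.25],Rpick(33,90))
go([.40,.30,.25],Rpick(70,90))
E
```

```text
t 2.1 tr [-0.2915, -0.0187, -0.3208] turn [0.0, 2.335, -0.0] rows 18.7 q [-1.45, 0.48, 0.02, 1.56, -0.01, 1.11, -0.08] F [0.5, -0.1, -0.2] gap 0.0852 tcp [0.1544, 0.6571, 0.2313]
t 2.1 tr [-0.2915, -0.0187, -0.3208] turn [0.0, 1.689, -0.0] rows 13.5 q [-1.45, 0.48, 0.02, 1.56, -0.01, 1.11, -0.08] F [0.5, -0.1, -0.2] gap 0.0852 tcp [0.1544, 0.6571, 0.2313]
```

```bash
python3 -m crank '{"grip":[0,0,0,0,0,0,0,0],"translation":[[-0.02,0,-0.02],[-0.04,0,-0.04],[-0.06,0,-0.06],[-0.08,0,-0.09],[-0.1,0,-0.11],[-0.12,0,-0.13],[-0.14,0,-0.15],[-0.16,0,-0.18]],"turn":[[0,0.12,0],[0,0.24,0],[0,0.36,0],[0,0.48,0],[0,0.6,0],[0,0.72,0],[0,0.84,0],[0,0.96,0]]}' 40
python3 - <<'E'
from h import *
go([.40,.30,.25],Rpick(33,90))
E
```

```text
clock: 2.77
tcp_pos: [0.2919, 0.4598, 0.2314]
eef_rot: [-1.549, -0.295, 0.296]
wrist_force: [1.1, 0.0, 0.6]
finger_gap: 0.0852
t 2.77 tr [0.0417, -0.0188, -0.1884] turn [-0.001, 1.372, -0.001] rows 11.0 q [-1.34, 0.26, 0.27, 1.88, -0.08, 1.0, -0.66] F [1.1, 0.0, 0.6] gap 0.0852 tcp [0.2919, 0.4598, 0.2314]
```

```bash
python3 -m crank '{"grip":[0,0,0,0,0,0,0,0],"translation":[[0.005,0,-0.02],[0.01,0,-0.04],[0.015,0,-0.06],[0.02,0,-0.08],[0.025,0,-0.1],[0.03,0,-0.13],[0.035,0,-0.16],[0.04,0,-0.19]],"turn":[[0,0.12,0],[0,0.24,0],[0,0.36,0],[0,0.48,0],[0,0.6,0],[0,0.72,0],[0,0.84,0],[0,0.96,0]]}'
python3 - <<'E'
from h import *
go([.30,.20,.20],Rpick(33,60))
go([.397,.261,.15],Rpick(33,45),1)
E
```

```text
clock: 3.43
tcp_pos: [0.4012, 0.2975, 0.2315]
eef_rot: [-1.521, 0.458, -0.459]
wrist_force: [0.6, -0.4, -0.3]
finger_gap: 0.0855
t 3.43 tr [-0.0304, 0.0315, -0.1372] turn [0.516, 0.4, -0.107] rows 5.3 q [-1.22, 0.2, 0.53, 1.99, -0.12, 0.98, -1.22] F [0.6, -0.4, -0.3] gap 0.0855 tcp [0.4012, 0.2975, 0.2315]
t 3.43 tr [0.0221, 0.095, -0.0205] turn [0.774, 0.388, -0.161] rows 7.0 q [-1.22, 0.2, 0.53, 1.99, -0.12, 0.98, -1.22] F [0.6, -0.4, -0.3] gap 0.0855 tcp [0.4012, 0.2975, 0.2315]
```

```bash
python3 -m crank '{"grip":[0,0,0,0,0,0,0,0],"translation":[[0,0.01,-0.01],[0,0.02,-0.02],[0,0.03,-0.03],[0,0.04,-0.04],[0,0.05,-0.05],[0,0.06,-0.06],[0,0.06,-0.07],[0,0.06,-0.08]],"turn":[[0.1,0.05,-0.02],[0.2,0.1,-0.04],[0.3,0.15,-0.06],[0.4,0.2,-0.08],[0.5,0.25,-0.1],[0.6,0.3,-0.12],[0.7,0.34,-0.14],[0.77,0.39,-0.16]]}'
python3 - <<'E'
from h import *
go([.397,.261,.15],Rpick(33,35),1)
go([.397-.06,.261-.04,.15],Rpick(33,35),1)
E
```

```text
clock: 4.1
tcp_pos: [0.3849, 0.2488, 0.1887]
eef_rot: [-1.087, 0.404, -0.761]
wrist_force: [0.5, -0.0, 0.2]
finger_gap: 0.0854
t 4.1 tr [-0.001, 0.0588, 0.008] turn [0.508, 0.182, -0.067] rows 4.4 q [-0.72, -0.02, -0.03, 2.41, 0.19, 0.31, -1.72] F [0.5, -0.0, 0.2] gap 0.0854 tcp [0.3849, 0.2488, 0.1887]
t 4.1 tr [-0.0131, 0.0275, -0.0558] turn [0.508, 0.182, -0.067] rows 4.4 q [-0.72, -0.02, -0.03, 2.41, 0.19, 0.31, -1.72] F [0.5, -0.0, 0.2] gap 0.0854 tcp [0.3849, 0.2488, 0.1887]
```

```bash
cat > kin.py <<'E'
from h import *
import itertools
from scipy.optimize import least_squares
D=[];seen=set()
for l in open("log.jsonl"):
    d=json.loads(l)
    k=tuple(np.round(d[1],3))
    if k not in seen: seen.add(k);D.append(d)
AX="zyzyzyz"
def chain(q,s,b):
    R=Rn.from_euler("z",b);out=[R.as_matrix()]
    for i in range(7):
        R=R*Rn.from_euler(AX[i],s[i]*q[i]);out.append(R.as_matrix())
    return out
def fit():
    best=None
    for s in itertools.product([1,-1],repeat=7):
        if s[1]<0: continue
        Rb=[chain(d[0],s,0)[-1] for d in D];Rm=[Rn.from_rotvec(d[2]).as_matrix() for d in D]
        # Rm = B Rb T ; T,B unknown, iterate: relative
        def f(p):
            B=Rn.from_rotvec([0,0,p[0]]);T=Rn.from_rotvec(p[1:])
            return np.concatenate([((B*Rn.from_matrix(a)*T).as_matrix()-m).ravel() for a,m in zip(Rb,Rm)])
        for b0 in (0,1.57,3.14,-1.57):
          for t0 in ([1.57,0,0],[-1.57,0,0],[-1.2,1.2,1.2],[-1.2,-1.2,1.2]):
            r=least_squares(f,[b0]+t0)
            if best is None or r.cost<best[0]: best=(r.cost,s,r.x)
    return best
if __name__=="__main__":
    print(len(D));b=fit();print(b)
E
python3 kin.py
```

```text
4
(np.float64(1.6628479139839394e-30), (-1, 1, -1, 1, -1, 1, -1), array([-4.36513058e-16,  6.75760604e-16,  2.22144147e+00,  2.22144147e+00]))
```

```bash
cat >> kin.py <<'E'
    s=b[1]
    cols={'h':(0,2),'y1':(1,1),'x1':(1,0),'L1':(3,2),'x3':(3,0),'y3':(3,1),'L2':(5,2),'x5':(5,0),'y5':(5,1),'L3':(7,2),'x6':(6,0)}
    def sol(names):
        A=[];y=[]
        for d in D:
            C=chain(d[0],s,0);A.append(np.stack([C[k][:,j] for k,j in (cols[n] for n in names)],1));y.append(d[1])
        A=np.vstack(A);y=np.concatenate(y);x,*_=np.linalg.lstsq(A,y,rcond=None);return x,np.abs(A@x-y).max()
    base=['h','L1','L2','L3']
    for n in range(0,4):
        for e in itertools.combinations([k for k in cols if k not in base],n):
            x,err=sol(base+list(e))
            if err<.002: print(base+list(e),x.round(4),err.round(5))
E
python3 kin.py
```

```text
4
(np.float64(1.6628479139839394e-30), (-1, 1, -1, 1, -1, 1, -1), array([-4.36513058e-16,  6.75760604e-16,  2.22144147e+00,  2.22144147e+00]))
['h', 'L1', 'L2', 'L3', 'y1', 'y3'] [ 0.2872  0.5418  0.4725  0.3272 -0.0305 -0.0317] 3e-05
['h', 'L1', 'L2', 'L3', 'y1', 'x1', 'y3'] [ 2.872e-01  5.419e-01  4.725e-01  3.273e-01 -3.060e-02 -1.000e-04
 -3.170e-02] 2e-05
['h', 'L1', 'L2', 'L3', 'y1', 'x3', 'y3'] [ 0.2872  0.5418  0.4725  0.3272 -0.0305  0.     -0.0317] 3e-05
['h', 'L1', 'L2', 'L3', 'y1', 'y3', 'x5'] [ 0.2872  0.5418  0.4725  0.3272 -0.0305 -0.0317 -0.    ] 3e-05
['h', 'L1', 'L2', 'L3', 'y1', 'y3', 'y5'] [ 2.871e-01  5.418e-01  4.725e-01  3.270e-01 -3.050e-02 -3.140e-02
 -4.000e-04] 0.0
['h', 'L1', 'L2', 'L3', 'y1', 'y3', 'x6'] [ 2.871e-01  5.418e-01  4.724e-01  3.271e-01 -3.050e-02 -3.180e-02
 -1.000e-04] 2e-05
['h', 'L1', 'L2', 'L3', 'y1', 'y5', 'x6'] [ 0.2849  0.5433  0.4791  0.3212 -0.0353 -0.0271  0.0063] 0.00174
```

```bash
cat > ik.py <<'E'
from h import *
from scipy.optimize import least_squares
S=np.array([-1,1,-1,1,-1,1,-1]);T=Rn.from_rotvec([0,np.pi/2**.5,np.pi/2**.5])
LO=np.array([-2.96,-.34,-1.41,.24,-1.37,.17,-2.96]);HI=np.array([2.96,2.1,1.46,2.44,4.51,1.92,2.96])
def fk(q,full=False):
    R=Rn.identity();p=np.array([0,0,.2872]);pts=[p]
    Rs=[]
    for i in range(7):
        R=R*Rn.from_euler("zyzyzyz"[i],S[i]*q[i])
        M=R.as_matrix()
        if i==0:p=p+M@[0,-.0305,0]
        if i==2:p=p+M@[0,-.0317,.5418]
        if i==4:p=p+M@[0,0,.4725]
        if i==6:p=p+M@[0,0,.3272]
        pts.append(p)
    Rt=(R*T).as_matrix()
    return (p,Rt,pts) if full else (p,Rt)
def ik(P,R,q0,w=1e-3):
    def f(q):
        p,r=fk(q);return np.concatenate([(p-P)*10,Rn.from_matrix(r.T@R).as_rotvec()*2,w*(q-q0)])
    o=least_squares(f,np.clip(q0,LO+1e-3,HI-1e-3),bounds=(LO,HI),max_nfev=60)
    p,r=fk(o.x);return o.x,np.linalg.norm(p-P)+.3*np.linalg.norm(Rn.from_matrix(r.T@R).as_rotvec())
def path(q,P0,R0,P1,R1,n=12):
    """track local; returns q, max err, min margin"""
    w=Rn.from_matrix(R0.T@R1).as_rotvec();me=0;mm=9
    for k in range(1,n+1):
        R=R0@Rn.from_rotvec(w*k/n).as_matrix();P=P0+(P1-P0)*k/n
        q,e=ik(P,R,q,w=5e-3);me=max(me,e);mm=min(mm,np.min(np.minimum(q-LO,HI-q)[[1,2,3,4,5,6]]))
    return q,me,mm
def G(P,R): return np.array(P,float)+.019*R[:,1]
E
cat > scan.py <<'E'
from ik import *
q0=np.array(json.loads(open("log.jsonl").readlines()[-1])[0])
mid=np.array([-.8,.4,0,1.8,0,1.0,-1])
def feas(P,R,seeds):
    best=(9,None)
    for s in seeds:
        q,e=ik(P,R,np.array(s,float))
        if e<2e-3:
            m=np.min(np.minimum(q-LO,HI-q))
            if best[0]==9 or m>best[0]: best=(m,q)
    return best
seeds=[[-.8,.4,0,1.8,0,1,-1],[-.8,.4,.6,1.8,0,1,0.5],[-.8,.4,-.6,1.8,0,1,-2],[-.5,.6,0,1.8,1.5,1,-1],[-.5,.6,0,1.8,3,1,-1],[-.2,.8,0,1.5,-1,.8,1]]
B={'A':(.546,.399),'B':(.6165,.256),'C':(.397,.261),'D':(.424,.376)}
for n,b in B.items():
    for e in (35,45):
        print(n,e,[(phi,round(m,2)) for phi in range(-180,180,20) for m,q in [feas(G([*b,.05],Rpick(phi,e)),Rpick(phi,e),seeds)] if m<9])
for x in (.656,.526,.460):
    for th in (0,20,35,45):
        m,q=feas(G([x,.03,.053],Rplace(th)),Rplace(th),seeds);print(x,th,round(m,2),None if q is None else q.round(2))
E
python3 scan.py
```

```text
A 35 [(-180, np.float64(0.12)), (-120, np.float64(0.0)), (-100, np.float64(0.15)), (-80, np.float64(0.36)), (-60, np.float64(0.62)), (-40, np.float64(0.7)), (-20, np.float64(0.48)), (0, np.float64(0.27)), (20, np.float64(0.16)), (40, np.float64(0.12)), (60, np.float64(0.19)), (80, np.float64(0.34)), (100, np.float64(0.36)), (120, np.float64(0.71)), (140, np.float64(0.7)), (160, np.float64(0.38))]
A 45 [(-180, np.float64(0.3)), (-160, np.float64(0.16)), (-140, np.float64(0.12)), (-120, np.float64(0.18)), (-100, np.float64(0.32)), (-80, np.float64(0.5)), (-60, np.float64(0.68)), (-40, np.float64(0.5)), (-20, np.float64(0.33)), (0, np.float64(0.0)), (20, np.float64(0.21)), (40, np.float64(0.18)), (60, np.float64(0.25)), (80, np.float64(0.21)), (100, np.float64(0.36)), (120, np.float64(0.69)), (140, np.float64(0.79)), (160, np.float64(0.52))]
B 35 [(-180, np.float64(0.01)), (-120, np.float64(0.12)), (-100, np.float64(0.29)), (-80, np.float64(0.51)), (-60, np.float64(0.72)), (-40, np.float64(0.47)), (-20, np.float64(0.0)), (0, np.float64(0.16)), (20, np.float64(0.1)), (40, np.float64(0.14
[... 2159 characters left out ...]
oat64(0.75))]
0.656 0 0.65 [ 0.21  0.72 -0.49  1.71  0.44  0.82 -0.49]
0.656 20 0.76 [-0.03  0.75 -0.38  1.68  0.71  1.01 -0.8 ]
0.656 35 0.79 [-0.29  0.79 -0.15  1.65  0.75  1.12 -0.9 ]
0.656 45 0.8 [-0.63  0.87  0.26  1.64  0.58  1.08 -0.81]
0.526 0 0.42 [ 0.32  0.6  -0.63  2.02  0.54  0.69 -0.66]
0.526 20 0.45 [ 0.03  0.62 -0.5   1.99  0.79  0.92 -1.01]
0.526 35 0.49 [-0.17  0.69 -0.41  1.95  0.88  1.13 -1.17]
0.526 45 0.53 [-0.2   0.78 -0.46  1.91  0.97  1.33 -1.28]
0.46 0 0.28 [ 0.39  0.54 -0.72  2.16  0.61  0.64 -0.76]
0.46 20 0.3 [ 0.05  0.56 -0.57  2.14  0.82  0.88 -1.12]
0.46 35 0.36 [-0.04  0.69 -0.64  2.08  0.96  1.19 -1.34]
0.46 45 0.39 [-0.2   0.74 -0.52  2.05  0.95  1.31 -1.4 ]
```

```bash
cat >> ik.py <<'E'
def cur():
    s=read_state();return np.array(s["joint_positions"]),np.array(s["tcp_pos"]),Rn.from_rotvec(s["eef_rot"]).as_matrix()
def chk(P,R,off=.019):
    q,p,r=cur();P=np.array(P,float)+off*R[:,1]
    q1,e,m=path(q,p,r,P,R);print("path err",round(e,4),"margin",round(m,2),q1.round(2));go(P,R)
E
python3 - <<'E'
from ik import *
for phi in (100,110,125,140):
    print(phi);chk([.397,.261,.20],Rpick(phi,40),.016)
E
```

```text
100
path err 0.0 margin 0.0 [-0.36  0.34  0.19  2.24 -1.2   1.04  0.91]
t 4.1 tr [-0.0107, 0.0087, 0.0224] turn [0.425, -0.752, 0.658] rows 8.7 q [-0.72, -0.02, -0.03, 2.41, 0.19, 0.31, -1.72] F [0.5, -0.0, 0.2] gap 0.0854 tcp [0.3849, 0.2488, 0.1887]
110
path err 0.0 margin 0.01 [-0.33  0.39  0.15  2.15 -1.07  1.13  0.92]
t 4.1 tr [-0.0117, 0.0078, 0.0207] turn [0.417, -0.892, 0.764] rows 10.0 q [-0.72, -0.02, -0.03, 2.41, 0.19, 0.31, -1.72] F [0.5, -0.0, 0.2] gap 0.0854 tcp [0.3849, 0.2488, 0.1887]
125
path err 0.0 margin 0.02 [-0.31  0.46  0.09  2.02 -0.89  1.26  0.94]
t 4.1 tr [-0.0126, 0.0064, 0.0179] turn [0.4, -1.103, 0.922] rows 11.9 q [-0.72, -0.02, -0.03, 2.41, 0.19, 0.31, -1.72] F [0.5, -0.0, 0.2] gap 0.0854 tcp [0.3849, 0.2488, 0.1887]
140
path err 0.0 margin 0.02 [-0.31  0.53  0.03  1.89 -0.72  1.37  0.98]
t 4.1 tr [-0.0126, 0.0051, 0.015] turn [0.376, -1.315, 1.08] rows 13.9 q [-0.72, -0.02, -0.03, 2.41, 0.19, 0.31, -1.72] F [0.5, -0.0, 0.2] gap 0.0854 tcp [0.3849, 0.2488, 0.1887]
```

```bash
python3 - <<'E'
from ik import *
q,p,r=cur()
for phi in (110,125,140):
    R=Rpick(phi,40);P=np.array([.397,.261,.20])+.016*R[:,1]
    q1,e,m=path(q,p,r,P,R)
    P2=P-[0,0,.148];q2,e2,m2=path(q1,P,R,P2,R);q3,e3,m3=path(q2,P2,R,P,R)
    print(phi,e2,m2,q2.round(2))
    R4=Rplace(40)
    P4=np.array([.4585,.026,.17])+.016*R4[:,1]
    q4,e4,m4=path(q3,P,R,P4,R4,24);P5=P4-[0,0,.12];q5,e5,m5=path(q4,P4,R4,P5,R4);print(e4,m4,q4.round(2),e5,m5,q5.round(2))
E
```

```text
110 1.6495507772650635e-07 0.12408231255979096 [-0.27  0.69  0.08  2.18 -1.25  0.99  1.25]
5.965773748920168e-07 0.2901826548704278 [-1.03  0.47  0.57  2.1   0.43  1.02 -0.77] 5.711136513566752e-08 0.31153603299474586 [-0.97  0.71  0.51  2.13  0.39  0.78 -0.85]
125 1.0095219216339909e-07 0.38526236207158393 [-0.27  0.73  0.04  2.04 -0.98  1.07  1.18]
5.071375566461448e-07 0.3425117207478183 [-1.01  0.47  0.54  2.1   0.44  1.03 -0.78] 5.874320578640106e-08 0.31244354903769445 [-0.96  0.71  0.49  2.13  0.41  0.78 -0.87]
140 6.773455935485615e-08 0.5238483128488809 [-0.29  0.77  0.    1.91 -0.77  1.17  1.16]
4.704766981878726e-07 0.343909244202 [-0.99  0.46  0.52  2.1   0.45  1.04 -0.79] 6.053950928149527e-08 0.31344589242705334 [-0.94  0.7   0.46  2.13  0.43  0.79 -0.89]
```

```bash
python3 -m crank '{"grip":[0.25,0.25,0.25,0.25,0.25,0.25,0.25,0.25],"translation":[[-0.001,0,0.01],[-0.003,0,0.02],[-0.005,0.002,0.02],[-0.006,0.003,0.02],[-0.008,0.004,0.02],[-0.01,0.005,0.018],[-0.012,0.006,0.018],[-0.012,0.006,0.018]],"turn":[[0.03,-0.09,0.08],[0.07,-0.18,0.15],[0.1,-0.27,0.23],[0.13,-0.36,0.31],[0.17,-0.46,0.38],[0.2,-0.55,0.46],[0.23,-0.64,0.54],[0.26,-0.73,0.61]]}'
python3 - <<'E'
from ik import *
chk([.397,.261,.20],Rpick(125,40),.016)
E
```

```text
clock: 4.77
tcp_pos: [0.3891, 0.2684, 0.189]
eef_rot: [-1.036, 0.25, -0.365]
wrist_force: [0.0, 1.3, 0.0]
finger_gap: 0.064
path err 0.0 margin 0.09 [-0.27  0.46  0.04  2.01 -0.87  1.24  0.93]
t 4.77 tr [-0.0004, 0.0007, 0.0028] turn [0.312, -0.815, 0.64] rows 8.7 q [-0.61, 0.06, 0.09, 2.36, -0.83, 0.44, -0.24] F [0.0, 1.3, 0.0] gap 0.064 tcp [0.3891, 0.2684, 0.189]
```

```bash
python3 -m crank '{"grip":[0.25,0.25,0.25,0.25,0.25,0.25,0.25,0.25],"translation":[[0,0,0.002],[0,0,0.002],[0,0,0.002],[0,0,0.003],[0,0.001,0.003],[0,0.001,0.003],[0,0.001,0.003],[0,0.001,0.003]],"turn":[[0.04,-0.09,0.07],[0.08,-0.18,0.14],[0.11,-0.27,0.21],[0.15,-0.36,0.28],[0.18,-0.46,0.36],[0.22,-0.55,0.43],[0.25,-0.64,0.5],[0.28,-0.73,0.57]]}'
python3 - <<'E'
from ik import *
c=camera("wrist");cv2.imwrite("pics/w1.png",c["color"]);find("wrist",["bottle0"],c)
c=camera("top");find("top",["bottle0"],c)
chk([.397,.261,.12],Rpick(125,40),.016)
E
```

```text
clock: 5.43
tcp_pos: [0.3911, 0.2697, 0.189]
eef_rot: [-0.737, -0.147, 0.447]
wrist_force: [0.6, 0.1, 0.0]
finger_gap: 0.0639
wrist bottle0 0.88 [0.426 0.377 0.001] [357. 261.]
wrist bottle0 0.69 [0.395 0.263 0.002] [285. 348.]
wrist bottle0 0.58 [ 0.547  0.399 -0.001] [475. 292.]
top bottle0 0.76 [ 0.617  0.255 -0.001] [165. 165.]
top bottle0 0.68 [ 0.424  0.377 -0.001] [123. 228.]
top bottle0 0.67 [0.546 0.395 0.001] [118. 188.]
top bottle0 0.39 [ 0.394  0.264 -0.002] [160. 238.]
path err 0.0 margin 0.35 [-0.27  0.6   0.04  2.04 -0.93  1.14  1.07]
t 5.63 tr [0.0017, 0.0543, -0.0573] turn [0.047, -0.126, 0.101] rows 1.9 q [-0.31, 0.4, 0.09, 2.09, -0.94, 1.15, 0.84] F [-0.8, 0.2, -0.7] gap 0.0639 tcp [0.3908, 0.2705, 0.1887]
```

View pics/w1.png

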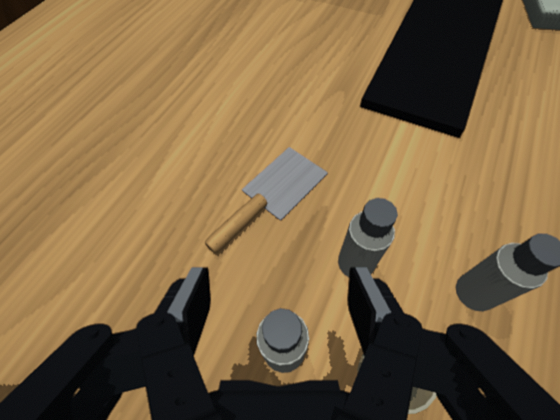

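```bash
python3 - <<'E'
from ik import *
chk([.396,.262,.052],Rpick(125,40),.016)
E
```

```text
path err 0.0 margin 0.35 [-0.25  0.73  0.02  2.04 -0.98  1.06  1.17]
t 5.63 tr [0.0031, 0.1015, -0.1063] turn [0.047, -0.126, 0.101] rows 3.5 q [-0.31, 0.4, 0.09, 2.09, -0.94, 1.15, 0.84] F [-0.8, 0.2, -0.7] gap 0.0639 tcp [0.3908, 0.2705, 0.1887]
```

```bash
python3 -m crank '{"grip":[0.25,0.25,0.25,0.25,0.25,0.25,0.25,0.25],"translation":[[0.001,0.01,-0.01],[0.001,0.02,-0.021],[0.002,0.035,-0.036],[0.002,0.05,-0.052],[0.003,0.065,-0.068],[0.003,0.08,-0.084],[0.003,0.092,-0.097],[0.003,0.1015,-0.1063]],"turn":[[0.023,-0.06,0.05],[0.047,-0.126,0.101],[0.047,-0.126,0.101],[0.047,-0.126,0.101],[0.047,-0.126,0.101],[0.047,-0.126,0.101],[0.047,-0.126,0.101],[0.047,-0.126,0.101]]}'
python3 - <<'E'
from ik import *
go([.396,.262,.052],Rpick(125,40),1)
c=camera("wrist");cv2.imwrite("pics/w2.png",c["color"]);
E
```

```text
clock: 6.3
tcp_pos: [0.3877, 0.2722, 0.0413]
eef_rot: [-0.677, -0.214, 0.587]
wrist_force: [-0.7, -0.7, 0.5]
finger_gap: 0.0641
t 6.3 tr [0.001, 0.0021, -0.0003] turn [0.001, 0.001, -0.002] rows 0.1 q [-0.26, 0.73, 0.02, 2.04, -0.98, 1.06, 1.18] F [-0.7, -0.7, 0.5] gap 0.0641 tcp [0.3877, 0.2722, 0.0413]
```

View pics/w2.png

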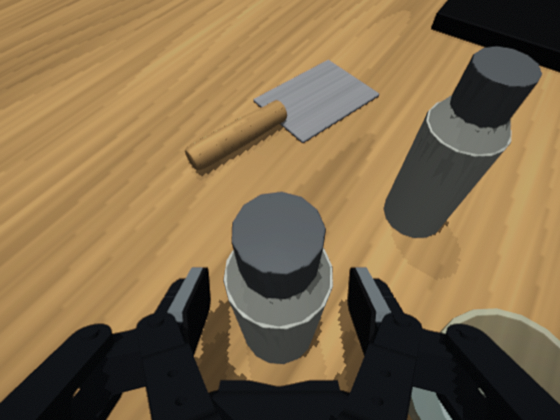

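Bottle C is centred between the pads (cap at about 278,240). Close and lift.

```bash
python3 -m crank '{"grip":[0.7,0.7,0.7,0.7,0.7,0.7],"translation":[[0,0,0],[0,0,0],[0,0,0],[0,0,0],[0,0,0],[0,0,0]],"turn":[[0,0,0],[0,0,0],[0,0,0],[0,0,0],[0,0,0],[0,0,0]]}' 60
python3 - <<'E'
from ik import *
chk([.42,.22,.20],Rpick(108,60),.016)
q,p,r=cur()
# final
R4=Rplace(40);P4=np.array([.4585,.027,.19])+.016*R4[:,1]
chk([.4585,.027,.19],R4,.016)
E
```

```text
clock: 6.85
tcp_pos: [0.389, 0.2724, 0.0431]
eef_rot: [-0.674, -0.216, 0.588]
wrist_force: [0.4, -1.6, 6.0]
finger_gap: 0.0385
path err 0.0 margin 0.32 [-0.46  0.27  0.21  2.12 -0.74  0.94  0.56]
t 6.85 tr [-0.0021, -0.1325, 0.0756] turn [-0.348, 0.232, -0.192] rows 3.7 q [-0.26, 0.73, 0.02, 2.04, -0.98, 1.06, 1.18] F [0.4, -1.6, 6.0] gap 0.0385 tcp [0.389, 0.2724, 0.0431]
path err 0.0 margin 0.31 [-1.26  0.54  0.89  2.1   0.27  0.99 -0.57]
t 6.85 tr [-0.0902, -0.2775, -0.0565] turn [-1.519, 0.678, -0.057] rows 13.3 q [-0.26, 0.73, 0.02, 2.04, -0.98, 1.06, 1.18] F [0.4, -1.6, 6.0] gap 0.0385 tcp [0.389, 0.2724, 0.0431]
```

```bash
python3 -m crank '{"grip":[0.7,0.7,0.7,0.7,0.7,0.7],"translation":[[0,-0.012,0.014],[0,-0.03,0.03],[0,-0.055,0.04],[0,-0.08,0.05],[0,-0.11,0.065],[0,-0.1325,0.0756]],"turn":[[0,0,0],[0,0,0],[-0.087,0.058,-0.048],[-0.174,0.116,-0.096],[-0.261,0.174,-0.144],[-0.348,0.232,-0.192]]}'
python3 - <<'E'
from ik import *
chk([.4585,.027,.17],Rplace(40),.016)
c=camera("wrist");cv2.imwrite("pics/w3.png",c["color"])
E
```

```text
clock: 7.35
tcp_pos: [0.4206, 0.2275, 0.1873]
eef_rot: [-1.043, -0.164, 0.277]
wrist_force: [0.5, 1.0, -1.6]
finger_gap: 0.0385
path err 0.0 margin 0.32 [-1.02  0.47  0.55  2.1   0.44  1.03 -0.78]
t 7.35 tr [-0.0277, -0.0797, -0.199] turn [-1.208, 0.325, 0.032] rows 10.0 q [-0.47, 0.26, 0.21, 2.12, -0.74, 0.94, 0.55] F [0.5, 1.0, -1.6] gap 0.0385 tcp [0.4206, 0.2275, 0.1873]
```

View pics/w3.png

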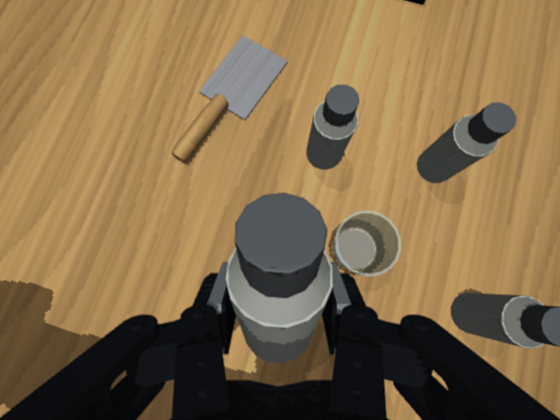

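```bash
python3 -m crank '{"grip":[0.7,0.7,0.7,0.7,0.7,0.7,0.7,0.7],"translation":[[-0.002,-0.01,-0.015],[-0.005,-0.02,-0.03],[-0.008,-0.03,-0.05],[-0.01,-0.04,-0.075],[-0.013,-0.05,-0.1],[-0.016,-0.06,-0.12],[-0.02,-0.07,-0.14],[-0.022,-0.075,-0.16]],"turn":[[-0.115,0.03,0],[-0.23,0.06,0],[-0.345,0.09,0],[-0.46,0.12,0],[-0.575,0.15,0.01],[-0.69,0.18,0.015],[-0.8,0.21,0.02],[-0.92,0.24,0.025]]}'
python3 - <<'E'
from ik import *
chk([.4585,.027,.14],Rplace(40),.016)
E
```

```text
clock: 8.07
tcp_pos: [0.4534, 0.0535, 0.1715]
eef_rot: [-1.98, -0.059, 0.089]
wrist_force: [-0.9, 0.1, -3.0]
finger_gap: 0.0386
path err 0.0 margin 0.33 [-0.99  0.52  0.51  2.11  0.44  0.97 -0.81]
t 8.07 tr [0.0036, 0.0548, -0.0166] turn [-0.287, 0.089, 0.014] rows 2.4 q [-0.89, 0.3, 0.45, 2.1, 0.29, 0.97, -0.55] F [-0.9, 0.1, -3.0] gap 0.0386 tcp [0.4534, 0.0535, 0.1715]
```

```bash
python3 -m crank '{"grip":[0.7,0.7,0.7,0.7,0.7,0.7],"translation":[[0.001,0.014,-0.004],[0.002,0.028,-0.008],[0.003,0.042,-0.012],[0.0036,0.0548,-0.0166],[0.0036,0.0548,-0.0166],[0.0036,0.0548,-0.0166]],"turn":[[-0.07,0.022,0.003],[-0.14,0.044,0.006],[-0.21,0.066,0.01],[-0.287,0.089,0.014],[-0.287,0.089,0.014],[-0.287,0.089,0.014]]}'
python3 - <<'E'
from ik import *
c=camera("top");cv2.imwrite("pics/t2.png",cv2.resize(c["color"][100:250,90:330],None,fx=3,fy=3,interpolation=cv2.INTER_CUBIC))
find("top",["bed","cradle0","wheel_axis","bottle0"],c)
c=camera("side");cv2.imwrite("pics/s2.png",cv2.resize(c["color"][120:320,190:430],None,fx=3,fy=3,interpolation=cv2.INTER_CUBIC))
find("side",["bed","cradle0","bottle0"],c)
chk([.4585,.027,.09],Rplace(40),.016)
E
```

```text
clock: 8.57
tcp_pos: [0.4571, 0.0185, 0.1256]
eef_rot: [-2.266, -0.0, 0.01]
wrist_force: [0.6, -0.4, -1.4]
finger_gap: 0.0385
top bed 0.79 [ 0.555  0.02  -0.   ] [241. 184.]
top cradle0 0.96 [0.46  0.037 0.054] [235. 213.]
top cradle0 0.78 [0.591 0.035 0.054] [235. 169.]
top cradle0 0.68 [0.656 0.032 0.051] [236. 147.]
top cradle0 0.66 [0.524 0.032 0.052] [236. 191.]
top cradle0 0.64 [0.618 0.258 0.   ] [164. 164.]
top cradle0 0.46 [ 0.585 -0.368  0.002] [368. 173.]
top wheel_axis 0.92 [ 0.555 -0.13   0.106] [293. 176.]
top wheel_axis 0.15 [0.525 0.035 0.055] [235. 191.]
top bottle0 0.83 [ 0.617  0.254 -0.   ] [165. 165.]
top bottle0 0.8 [ 0.458 -0.025  0.133] [256. 210.]
top bottle0 0.72 [ 0.545  0.396 -0.002] [118. 189.]
side bed 0.68 [0.56  0.013 0.001] [290. 217.]
side bed 0.26 [ 0.417 -0.327  0.   ] [316. 313.]
side cradle0 0.83 [0.661 0.029 0.052] [314. 192.]
side cradle0 0.76 [0.459 0.042 0.052] [257. 210.]
side cradle0 0.66 [0.591 0.04  0.053] [294. 197.]
side cradle0 0.59 [0.524 0.036 0.052] [276. 205.]
side bottle0 0.74 [ 0.463 -0.024  0.137] [270. 200.]
side bottle0 0.63 [0.426 0.375 0.004] [203. 172.]
side bottle0 0.57 [ 0.618  0.256 -0.   ] [266. 174.]
side bottle0 0.33 [ 0.552 -0.129  0.102] [317. 220.]
path err 0.0 margin 0.32 [-0.96  0.62  0.49  2.12  0.43  0.87 -0.85]
t 9.02 tr [0.0008, 0.0386, 0.0304] turn [-0.004, 0.003, -0.002] rows 1.2 q [-0.98, 0.52, 0.51, 2.11, 0.43, 0.97, -0.81] F [0.4, -0.1, -1.5] gap 0.0387 tcp [0.4578, 0.018, 0.1268]
```

View pics/t2.png

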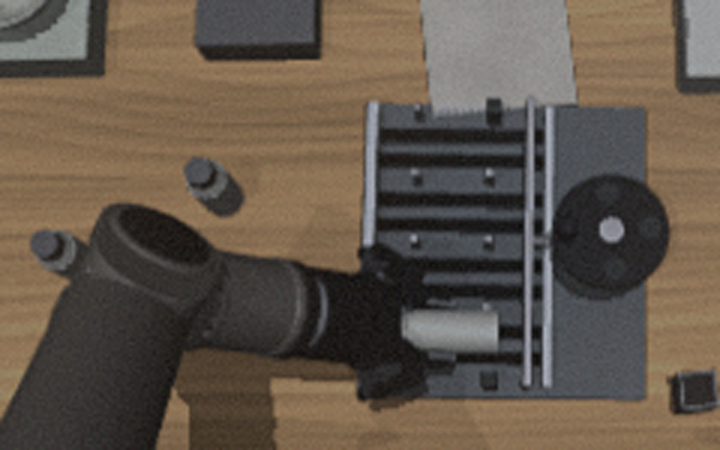

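View pics/s2.png

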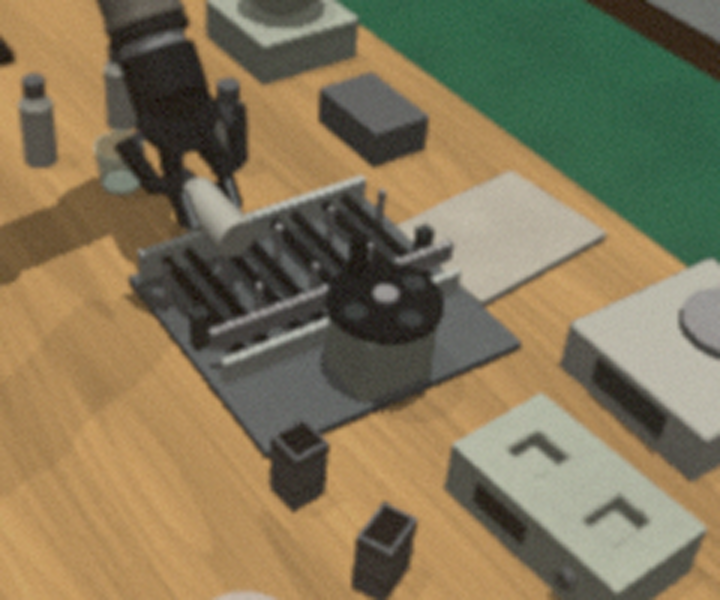

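```bash
python3 -m crank '{"grip":[0.7,0.7,0.7,0.7,0.7,0.7],"translation":[[0.001,0.015,0.0125],[0.001,0.032,0.027],[0.001,0.046,0.0385],[0.001,0.056,0.047],[0.001,0.061,0.0515],[0.001,0.065,0.0547]],"turn":[[0,0,0],[0,0,0],[0,0,0],[0,0,0],[0,0,0],[0,0,0]]}'
python3 - <<'E'
from ik import *
c=camera("wrist");cv2.imwrite("pics/w4.png",c["color"])
go([.4595,.026,.0525],Rplace(40),1)
E
```

```text
clock: 9.52
tcp_pos: [0.4583, 0.0183, 0.041]
eef_rot: [-2.267, 0.0, 0.006]
wrist_force: [-0.6, 4.8, 16.9]
finger_gap: 0.0384
t 9.57 tr [0.0009, 0.0054, -0.0013] turn [-0.002, 0.004, -0.002] rows 0.1 q [-0.95, 0.7, 0.47, 2.12, 0.42, 0.8, -0.87] F [0.6, -0.6, -2.1] gap 0.0384 tcp [0.4586, 0.0182, 0.0413]
```

View pics/w4.png

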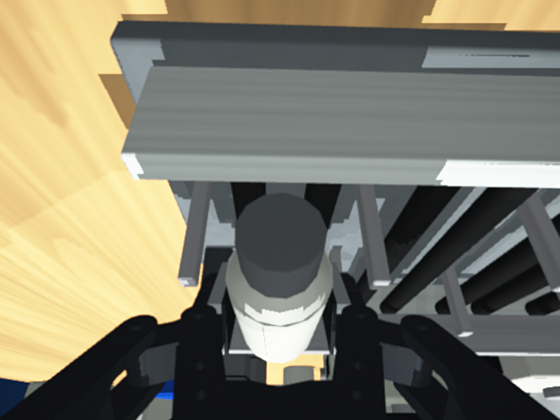

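```bash
python3 -m crank '{"grip":[0.36,0.36,0.36,0.36,0.36,0.36,0.36,0.36],"translation":[[0,0,0],[0,0,0],[0,0,0],[0,-0.02,-0.005],[0,-0.045,-0.015],[0,-0.08,-0.03],[0,-0.12,-0.05],[0,-0.16,-0.07]],"turn":[[0,0,0],[0,0,0],[0,0,0],[0,0,0],[0,0,0],[0,0,0],[0,0,0],[0,0,0]]}'
python3 - <<'E'
from ik import *
c=camera("side");cv2.imwrite("pics/s3.png",cv2.resize(c["color"][120:320,190:430],None,fx=3,fy=3,interpolation=cv2.INTER_CUBIC))
find("side",["bottle0"],c)
for phi in (90,105,120,135,150):
    print(phi);chk([.6165,.256,.20],Rpick(phi,40),.016)
E
```

```text
clock: 10.23
tcp_pos: [0.4583, 0.0657, 0.2052]
eef_rot: [-2.266, 0.001, 0.006]
wrist_force: [1.3, 0.6, 0.6]
finger_gap: 0.0545
side bottle0 0.86 [ 0.464 -0.024  0.048] [270. 223.]
side bottle0 0.83 [0.62  0.258 0.003] [266. 173.]
side bottle0 0.69 [ 0.55   0.398 -0.002] [231. 161.]
side bottle0 0.66 [0.559 0.013 0.001] [289. 217.]
side bottle0 0.56 [ 0.43   0.376 -0.003] [204. 173.]
90
path err 0.0 margin 0.24 [-0.14  0.57  0.01  1.82 -1.13  1.01  0.64]
t 10.33 tr [0.1552, -0.112, 0.1662] turn [1.56, 0.004, 0.004] rows 12.5 q [-1.06, 0.41, 0.51, 2.0, 0.41, 1.19, -0.78] F [0.6, 0.2, -0.2] gap 0.0548 tcp [0.4619, 0.0682, 0.2081]
105
path err 0.0 margin 0.41 [-0.14  0.65  0.01  1.66 -0.96  1.21  0.67]
t 10.33 tr [0.152, -0.1118, 0.1659] turn [1.551, -0.285, 0.031] rows 12.6 q [-1.06, 0.41, 0.51, 2.0, 0.41, 1.19, -0.78] F [0.6, 0.2, -0.2] gap 0.0548 tcp [0.4619, 0.0682, 0.2081]
120
path err 0.0 margin 0.46 [-0.15  0.73  0.    1.5  -0.81  1.4   0.73]
t 10.33 tr [0.1491, -0.111, 0.165] turn [1.523, -0.573, 0.057] rows 13.0 q [-1.06, 0.41, 0.51, 2.0, 0.41, 1.19, -0.78] F [0.6, 0.2, -0.2] gap 0.0548 tcp [0.4619, 0.0682, 0.2081]
135
path err 0.0 margin 0.35 [-0.18  0.81 -0.01  1.34 -0.68  1.57  0.8 ]
t 10.33 tr [0.1465, -0.1098, 0.1635] turn [1.475, -0.86, 0.084] rows 13.7 q [-1.06, 0.41, 0.51, 2.0, 0.41, 1.19, -0.78] F [0.6, 0.2, -0.2] gap 0.0548 tcp [0.4619, 0.0682, 0.2081]
150
path err 0.0 margin 0.18 [-0.22  0.89 -0.03  1.19 -0.55  1.74  0.9 ]
t 10.33 tr [0.1446, -0.1082, 0.1615] turn [1.406, -1.144, 0.11] rows 14.5 q [-1.06, 0.41, 0.51, 2.0, 0.41, 1.19, -0.78] F [0.6, 0.2, -0.2] gap 0.0548 tcp [0.4619, 0.0682, 0.2081]
```

View pics/s3.png

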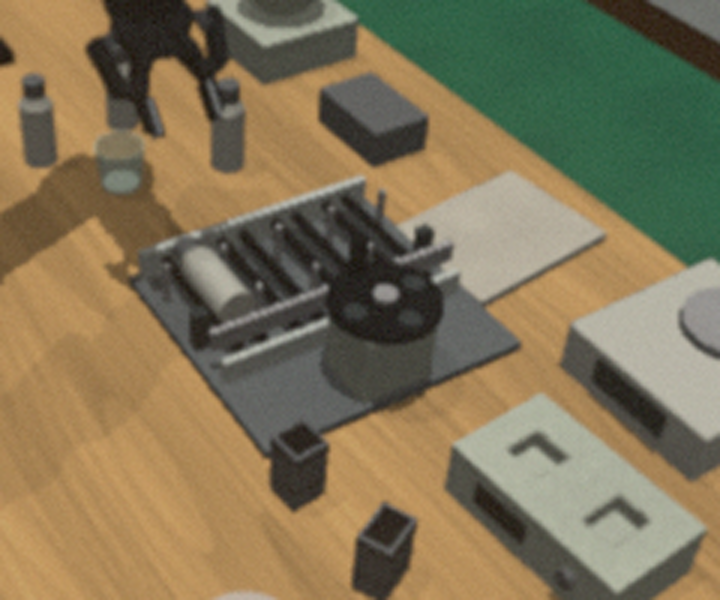

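```bash
python3 -m crank '{"grip":[0.25,0.25,0.25,0.25,0.25,0.25,0.25,0.25],"translation":[[0.01,-0.01,0.01],[0.02,-0.02,0.02],[0.035,-0.03,0.035],[0.05,-0.04,0.05],[0.065,-0.05,0.065],[0.08,-0.06,0.08],[0.09,-0.065,0.09],[0.1,-0.07,0.1]],"turn":[[0.115,-0.02,0],[0.23,-0.04,0],[0.345,-0.06,0.01],[0.46,-0.08,0.01],[0.575,-0.105,0.01],[0.69,-0.126,0.013],[0.8,-0.15,0.016],[0.92,-0.17,0.02]]}'
python3 - <<'E'
from ik import *
chk([.617,.256,.18],Rpick(105,40),.016)
E
```

```text
clock: 11.0
tcp_pos: [0.5597, 0.1887, 0.1936]
eef_rot: [-1.334, -0.057, 0.173]
wrist_force: [-0.5, 0.3, -0.6]
finger_gap: 0.064
path err 0.0 margin 0.41 [-0.12  0.67 -0.01  1.67 -0.96  1.18  0.7 ]
t 11.0 tr [0.0672, 0.0359, 0.0629] turn [0.631, -0.12, 0.006] rows 5.1 q [-0.5, 0.41, 0.26, 1.8, -0.41, 1.02, 0.13] F [-0.5, 0.3, -0.6] gap 0.064 tcp [0.5597, 0.1887, 0.1936]
```

```bash
python3 -m crank '{"grip":[0.25,0.25,0.25,0.25,0.25,0.25,0.25,0.25],"translation":[[0.01,0.005,0.01],[0.02,0.01,0.02],[0.035,0.018,0.033],[0.05,0.026,0.046],[0.06,0.032,0.056],[0.0672,0.0359,0.0629],[0.0672,0.0359,0.0629],[0.0672,0.0359,0.0629]],"turn":[[0.11,-0.02,0],[0.22,-0.04,0],[0.33,-0.06,0],[0.44,-0.08,0],[0.54,-0.1,0.006],[0.631,-0.12,0.006],[0.631,-0.12,0.006],[0.631,-0.12,0.006]]}'
python3 - <<'E'
from ik import *
c=camera("wrist");cv2.imwrite("pics/w5.png",c["color"]);find("wrist",["bottle0"],c)
c=camera("top");find("top",["bottle0"],c)
chk([.617,.256,.052],Rpick(105,40),.016)
E
```

```text
clock: 11.67
tcp_pos: [0.6125, 0.2647, 0.1661]
eef_rot: [-0.703, -0.084, 0.25]
wrist_force: [0.4, -0.7, 0.5]
finger_gap: 0.0641
wrist bottle0 0.95 [ 0.548  0.4   -0.005] [257. 210.]
wrist bottle0 0.81 [0.613 0.258 0.001] [281. 352.]
wrist bottle0 0.77 [0.426 0.377 0.001] [149. 201.]
top bottle0 0.71 [0.546 0.394 0.003] [118. 188.]
top bottle0 0.55 [0.614 0.254 0.003] [165. 166.]
top bottle0 0.51 [ 0.425  0.378 -0.   ] [122. 228.]
top bottle0 0.48 [ 0.582 -0.325  0.06 ] [358. 170.]
path err 0.0 margin 0.36 [-0.1   0.86 -0.04  1.68 -1.01  1.06  0.87]
t 11.87 tr [0.0016, 0.083, -0.0972] turn [0.007, -0.001, -0.002] rows 3.1 q [-0.13, 0.67, -0.0, 1.67, -0.95, 1.18, 0.69] F [0.8, -0.8, -0.3] gap 0.0639 tcp [0.6125, 0.2673, 0.1696]
```

View pics/w5.png

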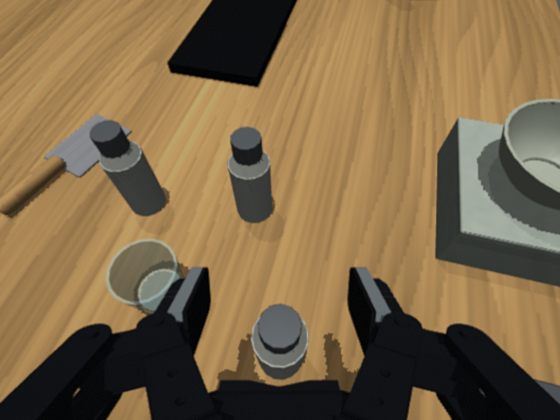

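```bash
python3 -m crank '{"grip":[0.25,0.25,0.25,0.25,0.25,0.25,0.25,0.25],"translation":[[0,0.012,-0.014],[0,0.025,-0.029],[0,0.04,-0.046],[0,0.055,-0.064],[0,0.068,-0.079],[0,0.077,-0.09],[0,0.083,-0.097],[0,0.083,-0.097]],"turn":[[0,0,0],[0,0,0],[0,0,0],[0,0,0],[0,0,0],[0,0,0],[0,0,0],[0,0,0]]}'
python3 -m crank '{"grip":[0.7,0.7,0.7,0.7,0.7,0.7],"translation":[[0,0,0],[0,0,0],[0,0,0],[0,0,0],[0,0,0],[0,0,0]],"turn":[[0,0,0],[0,0,0],[0,0,0],[0,0,0],[0,0,0],[0,0,0]]}'
python3 - <<'E'
from ik import *
c=camera("wrist");cv2.imwrite("pics/w6.png",c["color"])
chk([.63,.20,.20],Rpick(98,60),.016)
E
```

```text
clock: 12.53
tcp_pos: [0.6113, 0.267, 0.0392]
eef_rot: [-0.701, -0.087, 0.253]
wrist_force: [-0.1, 0.1, 0.2]
finger_gap: 0.0641
clock: 13.03
tcp_pos: [0.6129, 0.267, 0.0419]
eef_rot: [-0.699, -0.09, 0.251]
wrist_force: [1.0, -1.9, 6.2]
finger_gap: 0.0386
path err 0.0 margin 0.37 [-0.3   0.53  0.19  1.7  -0.73  1.05  0.42]
t 13.08 tr [-0.0001, -0.1399, 0.0705] turn [-0.344, 0.092, -0.08] rows 3.8 q [-0.11, 0.85, -0.03, 1.68, -1.01, 1.06, 0.86] F [0.0, -1.6, 5.8] gap 0.0382 tcp [0.6129, 0.267, 0.0419]
```

View pics/w6.png

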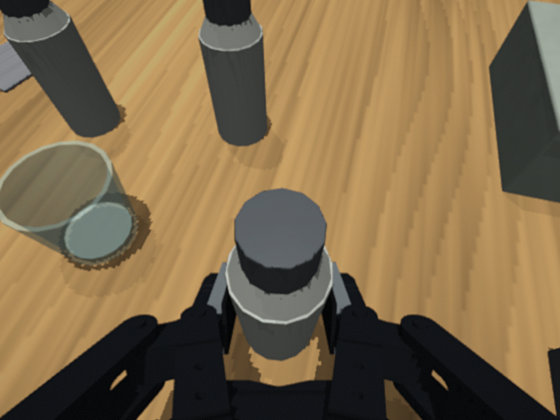

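Gripped, cap at (281,235). Lift.

```bash
python3 -m crank '{"grip":[0.7,0.7,0.7,0.7,0.7,0.7],"translation":[[0,-0.012,0.014],[0,-0.03,0.03],[0,-0.055,0.04],[0,-0.085,0.05],[0,-0.115,0.06],[0,-0.14,0.07]],"turn":[[0,0,0],[0,0,0],[-0.086,0.023,-0.02],[-0.172,0.046,-0.04],[-0.258,0.069,-0.06],[-0.344,0.092,-0.08]]}'
python3 - <<'E'
from ik import *
chk([.657,.027,.17],Rplace(40),.016)
E
```

```text
clock: 13.58
tcp_pos: [0.6296, 0.2052, 0.1864]
eef_rot: [-1.052, -0.072, 0.122]
wrist_force: [0.0, 0.5, -1.0]
finger_gap: 0.0385
path err 0.0 margin 0.71 [-0.9   0.8   0.75  1.65  0.18  1.06 -0.37]
t 13.58 tr [0.0018, -0.0693, -0.1797] turn [-1.214, 0.143, 0.014] rows 9.8 q [-0.3, 0.53, 0.19, 1.7, -0.72, 1.05, 0.41] F [0.0, 0.5, -1.0] gap 0.0385 tcp [0.6296, 0.2052, 0.1864]
```

```bash
python3 -m crank '{"grip":[0.7,0.7,0.7,0.7,0.7,0.7,0.7,0.7],"translation":[[0,-0.01,-0.015],[0,-0.02,-0.03],[0,-0.03,-0.05],[0,-0.04,-0.075],[0,-0.048,-0.1],[0,-0.055,-0.12],[0,-0.062,-0.14],[0,-0.067,-0.155]],"turn":[[-0.115,0.013,0],[-0.23,0.026,0],[-0.345,0.04,0],[-0.46,0.054,0],[-0.575,0.067,0.01],[-0.69,0.08,0.01],[-0.8,0.094,0.01],[-0.92,0.108,0.01]]}'
python3 - <<'E'
from ik import *
chk([.657,.027,.10],Rplace(40),.016)
E
```

```text
clock: 14.25
tcp_pos: [0.6524, 0.0392, 0.1664]
eef_rot: [-1.975, -0.024, 0.036]
wrist_force: [1.0, -0.4, -2.6]
finger_gap: 0.0384
path err 0.0 margin 0.76 [-0.88  0.88  0.7   1.67  0.16  0.97 -0.42]
t 14.25 tr [0.005, 0.0811, 0.0102] turn [-0.293, 0.036, 0.005] rows 2.4 q [-0.76, 0.64, 0.62, 1.67, 0.05, 1.02, -0.22] F [1.0, -0.4, -2.6] gap 0.0384 tcp [0.6524, 0.0392, 0.1664]
```

```bash
python3 -m crank '{"grip":[0.7,0.7,0.7,0.7,0.7,0.7],"translation":[[0.001,0.015,0.002],[0.002,0.03,0.004],[0.003,0.045,0.006],[0.004,0.065,0.008],[0.005,0.081,0.01],[0.005,0.081,0.01]],"turn":[[-0.07,0.009,0.001],[-0.14,0.018,0.002],[-0.21,0.027,0.003],[-0.293,0.036,0.005],[-0.293,0.036,0.005],[-0.293,0.036,0.005]]}'
python3 - <<'E'
from ik import *
c=camera("wrist");cv2.imwrite("pics/w7.png",c["color"])
c=camera("side");find("side",["bottle0"],c)
c=camera("top");find("top",["bottle0","cradle0"],c)
chk([.6565,.026,.0545],Rplace(40),.016)
E
```

```text
clock: 14.75
tcp_pos: [0.6538, 0.0206, 0.0817]
eef_rot: [-2.266, -0.001, 0.014]
wrist_force: [-0.1, -0.8, -1.4]
finger_gap: 0.0384
side bottle0 0.79 [ 0.429  0.376 -0.001] [204. 173.]
side bottle0 0.66 [ 0.462 -0.022  0.052] [269. 222.]
side bottle0 0.62 [ 0.657 -0.022  0.092] [323. 191.]
side bottle0 0.55 [0.547 0.402 0.   ] [230. 160.]
top bottle0 0.9 [ 0.458 -0.022  0.05 ] [255. 213.]
top bottle0 0.7 [ 0.657 -0.024  0.099] [255. 142.]
top bottle0 0.66 [ 0.423  0.378 -0.001] [122. 229.]
top bottle0 0.58 [ 0.282 -0.326 -0.002] [358. 273.]
top cradle0 0.88 [0.461 0.034 0.054] [236. 213.]
top cradle0 0.82 [0.655 0.031 0.052] [237. 147.]
top cradle0 0.7 [0.588 0.034 0.055] [236. 169.]
top cradle0 0.64 [0.523 0.034 0.052] [236. 192.]
path err 0.0 margin 0.74 [-0.86  0.95  0.68  1.68  0.15  0.91 -0.45]
t 15.05 tr [-0.0007, 0.0375, 0.0269] turn [-0.007, 0.002, 0.001] rows 1.1 q [-0.87, 0.88, 0.7, 1.67, 0.16, 0.97, -0.42] F [-0.1, -0.1, -2.2] gap 0.0389 tcp [0.6572, 0.0189, 0.0883]
```

View pics/w7.png

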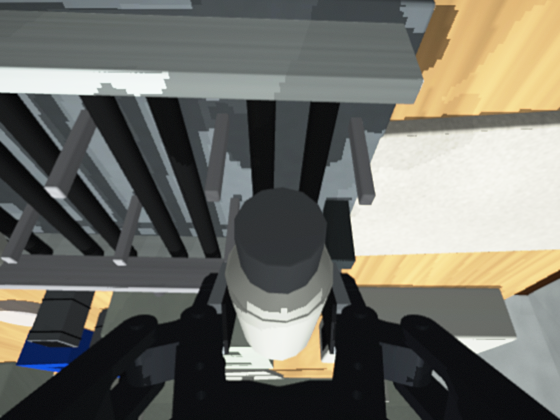

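```bash
python3 -m crank '{"grip":[0.7,0.7,0.7,0.7,0.7,0.7],"translation":[[0,0.01,0.008],[0,0.02,0.0165],[0,0.028,0.0235],[0,0.033,0.0275],[0,0.0355,0.0295],[0,0.0355,0.0295]],"turn":[[0,0,0],[0,0,0],[0,0,0],[0,0,0],[0,0,0],[0,0,0]]}'
python3 - <<'E'
from h import *
st()
E
python3 -m crank '{"grip":[0.36,0.36,0.36,0.36,0.36,0.36,0.36,0.36],"translation":[[0,0,0],[0,0,0],[0,0,0],[0,-0.02,-0.005],[0,-0.045,-0.015],[0,-0.08,-0.03],[0,-0.12,-0.05],[0,-0.16,-0.07]],"turn":[[0,0,0],[0,0,0],[0,0,0],[0,0,0],[0,0,0],[0,0,0],[0,0,0],[0,0,0]]}'
python3 - <<'E'
from ik import *
c=camera("top");cv2.imwrite("pics/t4.png",cv2.resize(c["color"][100:250,90:330],None,fx=3,fy=3,interpolation=cv2.INTER_CUBIC))
find("top",["bottle0"],c)
for phi in (95,105,120):
    print(phi);chk([.546,.397,.19],Rpick(phi,40),.016)
E
```

```text
clock: 15.55
tcp_pos: [0.6571, 0.019, 0.0417]
eef_rot: [-2.266, -0.002, 0.004]
wrist_force: [-2.4, 4.1, 12.2]
finger_gap: 0.0391
{'clock': 15.55, 'joint_positions': [-0.859, 0.946, 0.674, 1.677, 0.147, 0.912, -0.451], 'tcp_pos': [0.657, 0.019, 0.042], 'eef_rot': [-2.266, -0.002, 0.004], 'wrist_force': [-2.443, 4.134, 12.181], 'torque': [-0.425, 0.466, -0.416], 'finger_gap': 0.039}
[[ 1.     0.    -0.004]
 [ 0.003 -0.641  0.768]
 [-0.002 -0.768 -0.641]]
clock: 16.22
tcp_pos: [0.6558, 0.0665, 0.203]
eef_rot: [-2.265, -0.001, 0.007]
wrist_force: [1.4, 0.7, -0.3]
finger_gap: 0.0548
top bottle0 0.96 [ 0.655 -0.024  0.05 ] [256. 147.]
top bottle0 0.91 [ 0.46  -0.022  0.049] [255. 213.]
top bottle0 0.77 [ 0.545  0.393 -0.002] [119. 189.]
top bottle0 0.68 [ 0.426  0.378 -0.001] [122. 228.]
95
path err 0.0 margin 0.12 [-0.39  0.54  0.01  1.9  -1.25  0.89  0.65]
t 16.32 tr [-0.1136, -0.1957, 0.2816] turn [1.561, -0.09, 0.016] rows 12.5 q [-0.95, 0.75, 0.75, 1.57, 0.19, 1.19, -0.39] F [0.3, -0.1, -0.2] gap 0.0544 tcp [0.6602, 0.0681, 0.2085]
105
path err 0.0 margin 0.25 [-0.38  0.6   0.02  1.79 -1.12  1.03  0.65]
t 16.32 tr [-0.1157, -0.1955, 0.2813] turn [1.553, -0.283, 0.034] rows 12.6 q [-0.95, 0.75, 0.75, 1.57, 0.19, 1.19, -0.39] F [0.3, -0.1, -0.2] gap 0.0544 tcp [0.6602, 0.0681, 0.2085]
120
path err 0.0 margin 0.42 [-0.38  0.68  0.02  1.63 -0.95  1.22  0.69]
t 16.32 tr [-0.1187, -0.1947, 0.2803] turn [1.525, -0.571, 0.06] rows 13.0 q [-0.95, 0.75, 0.75, 1.57, 0.19, 1.19, -0.39] F [0.3, -0.1, -0.2] gap 0.0544 tcp [0.6602, 0.0681, 0.2085]
```

View pics/t4.png

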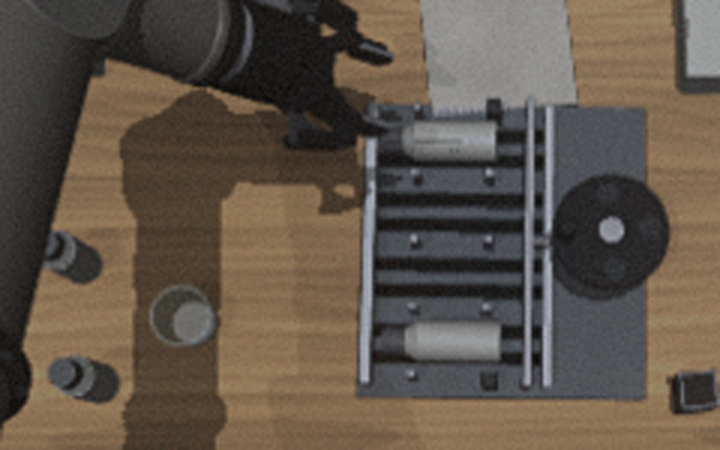

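```bash
python3 -m crank '{"grip":[0.25,0.25,0.25,0.25,0.25,0.25,0.25,0.25],"translation":[[-0.008,-0.012,0.02],[-0.017,-0.026,0.04],[-0.026,-0.04,0.06],[-0.035,-0.055,0.08],[-0.044,-0.07,0.1],[-0.053,-0.085,0.12],[-0.062,-0.1,0.14],[-0.07,-0.115,0.165]],"turn":[[0.11,-0.04,0],[0.22,-0.08,0],[0.33,-0.12,0.01],[0.44,-0.16,0.02],[0.55,-0.2,0.02],[0.66,-0.245,0.025],[0.77,-0.29,0.03],[0.88,-0.33,0.035]]}'
python3 - <<'E'
from ik import *
chk([.546,.397,.18],Rpick(120,40),.016)
E
```

```text
clock: 16.98
tcp_pos: [0.5862, 0.2665, 0.1864]
eef_rot: [-1.357, -0.114, 0.332]
wrist_force: [0.7, 0.2, -0.4]
finger_gap: 0.064
path err 0.0 margin 0.43 [-0.36  0.69 -0.01  1.64 -0.94  1.2   0.69]
t 16.98 tr [0.0001, 0.0485, 0.1414] turn [0.64, -0.248, 0.019] rows 5.5 q [-0.63, 0.54, 0.32, 1.62, -0.43, 1.14, 0.16] F [0.7, 0.2, -0.4] gap 0.064 tcp [0.5862, 0.2665, 0.1864]
```

```bash
python3 -m crank '{"grip":[0.25,0.25,0.25,0.25,0.25,0.25,0.25,0.25],"translation":[[0,0.005,0.02],[0,0.013,0.04],[0,0.022,0.065],[0,0.03,0.09],[0,0.04,0.115],[0,0.045,0.13],[0,0.0485,0.141],[0,0.0485,0.141]],"turn":[[0.1,-0.04,0],[0.2,-0.08,0],[0.31,-0.12,0.01],[0.42,-0.16,0.01],[0.53,-0.205,0.019],[0.64,-0.248,0.019],[0.64,-0.248,0.019],[0.64,-0.248,0.019]]}'
python3 - <<'E'
from ik import *
c=camera("wrist");cv2.imwrite("pics/w8.png",c["color"]);find("wrist",["bottle0"],c)
c=camera("side");find("side",["bottle0"],c)
chk([.546,.397,.052],Rpick(120,40),.016)
E
```

```text
clock: 17.65
tcp_pos: [0.538, 0.4077, 0.1657]
eef_rot: [-0.688, -0.176, 0.505]
wrist_force: [0.4, 1.6, 1.7]
finger_gap: 0.0636
wrist bottle0 0.95 [0.423 0.376 0.001] [160. 311.]
wrist bottle0 0.95 [ 0.547  0.399 -0.002] [286. 360.]
side bottle0 0.84 [ 0.66  -0.019  0.057] [323. 199.]
side bottle0 0.66 [ 0.427  0.376 -0.002] [203. 173.]
side bottle0 0.66 [ 0.463 -0.022  0.051] [269. 222.]
side bottle0 0.65 [ 0.547  0.4   -0.001] [230. 161.]
side bottle0 0.55 [ 0.49   0.281 -0.001] [231. 181.]
path err 0.0 margin 0.38 [-0.34  0.87 -0.04  1.65 -0.99  1.08  0.85]
t 17.85 tr [0.0003, 0.0827, -0.0969] turn [0.007, -0.0, -0.001] rows 3.1 q [-0.36, 0.69, -0.01, 1.63, -0.93, 1.2, 0.69] F [-0.9, 0.3, 1.1] gap 0.064 tcp [0.5399, 0.4074, 0.1691]
```

View pics/w8.png

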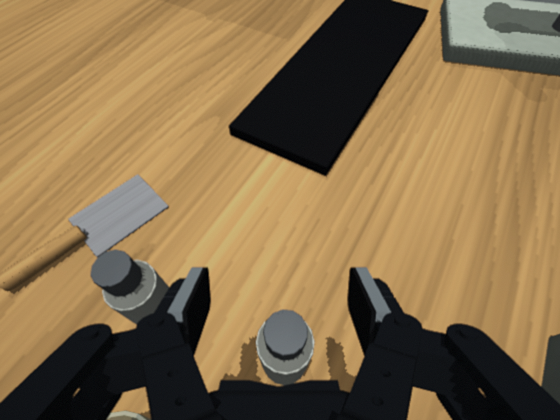

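```bash
python3 -m crank '{"grip":[0.25,0.25,0.25,0.25,0.25,0.25,0.25,0.25],"translation":[[0.001,0.012,-0.014],[0.001,0.025,-0.029],[0.001,0.04,-0.046],[0.001,0.055,-0.064],[0.001,0.068,-0.079],[0.001,0.077,-0.09],[0.001,0.084,-0.0965],[0.001,0.084,-0.0965]],"turn":[[0,0,0],[0,0,0],[0,0,0],[0,0,0],[0,0,0],[0,0,0],[0,0,0],[0,0,0]]}'
python3 -m crank '{"grip":[0.7,0.7,0.7,0.7,0.7,0.7],"translation":[[0,0,0],[0,0,0],[0,0,0],[0,0,0],[0,0,0],[0,0,0]],"turn":[[0,0,0],[0,0,0],[0,0,0],[0,0,0],[0,0,0],[0,0,0]]}'
python3 - <<'E'
from ik import *
c=camera("wrist");cv2.imwrite("pics/w9.png",c["color"])
chk([.57,.33,.20],Rpick(105,60),.016)
E
```

```text
clock: 18.52
tcp_pos: [0.5382, 0.4087, 0.0381]
eef_rot: [-0.688, -0.179, 0.505]
wrist_force: [-0.9, 0.1, 1.0]
finger_gap: 0.0642
clock: 19.02
tcp_pos: [0.5402, 0.4094, 0.0414]
eef_rot: [-0.686, -0.183, 0.502]
wrist_force: [3.0, -0.5, 5.9]
finger_gap: 0.0385
path err 0.0 margin 0.39 [-0.53  0.51  0.2   1.74 -0.76  0.99  0.36]
t 19.07 tr [-0.0119, -0.1514, 0.0615] turn [-0.343, 0.202, -0.169] rows 3.9 q [-0.34, 0.87, -0.04, 1.65, -0.99, 1.08, 0.85] F [1.6, -0.7, 6.5] gap 0.0382 tcp [0.5402, 0.4094, 0.0414]
```

View pics/w9.png

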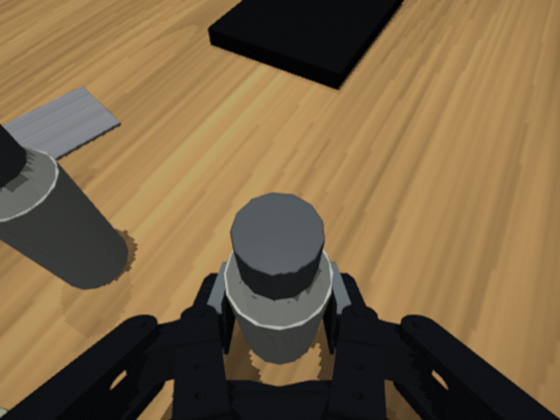

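Gripped. Lift, then toward the cradle at x≈0.590.

```bash
python3 -m crank '{"grip":[0.7,0.7,0.7,0.7,0.7,0.7],"translation":[[0,-0.012,0.014],[-0.001,-0.03,0.027],[-0.003,-0.055,0.035],[-0.006,-0.085,0.045],[-0.009,-0.12,0.055],[-0.012,-0.15,0.061]],"turn":[[0,0,0],[0,0,0],[-0.085,0.05,-0.04],[-0.17,0.1,-0.08],[-0.26,0.15,-0.125],[-0.343,0.202,-0.169]]}'
python3 - <<'E'
from ik import *
chk([.590,.027,.17],Rplace(40),.016)
E
```

```text
clock: 19.57
tcp_pos: [0.5673, 0.3366, 0.1855]
eef_rot: [-1.046, -0.135, 0.234]
wrist_force: [0.1, 0.6, -1.8]
finger_gap: 0.0387
path err 0.0 margin 0.62 [-1.01  0.73  0.8   1.82  0.2   1.01 -0.43]
t 19.57 tr [-0.0595, -0.1322, -0.2874] turn [-1.21, 0.273, 0.024] rows 9.9 q [-0.53, 0.51, 0.19, 1.75, -0.76, 0.99, 0.36] F [0.1, 0.6, -1.8] gap 0.0387 tcp [0.5673, 0.3366, 0.1855]
```

```bash
python3 -m crank '{"grip":[0.7,0.7,0.7,0.7,0.7,0.7,0.7,0.7],"translation":[[-0.004,-0.01,-0.025],[-0.01,-0.025,-0.05],[-0.016,-0.04,-0.08],[-0.022,-0.055,-0.11],[-0.029,-0.07,-0.145],[-0.036,-0.085,-0.175],[-0.043,-0.1,-0.205],[-0.05,-0.112,-0.235]],"turn":[[-0.11,0.025,0],[-0.22,0.05,0],[-0.33,0.075,0],[-0.44,0.1,0.01],[-0.55,0.125,0.01],[-0.66,0.15,0.015],[-0.78,0.175,0.015],[-0.9,0.2,0.018]]}'
python3 - <<'E'
from ik import *
chk([.590,.027,.10],Rplace(40),.016)
E
```

```text
clock: 20.23
tcp_pos: [0.586, 0.0726, 0.1646]
eef_rot: [-1.959, -0.048, 0.076]
wrist_force: [0.2, -0.6, -2.0]
finger_gap: 0.0384
path err 0.0 margin 0.6 [-0.98  0.83  0.75  1.84  0.16  0.9  -0.46]
t 20.23 tr [0.0025, 0.0924, -0.0228] turn [-0.309, 0.075, 0.009] rows 2.5 q [-0.9, 0.56, 0.66, 1.81, 0.05, 0.99, -0.25] F [0.2, -0.6, -2.0] gap 0.0384 tcp [0.586, 0.0726, 0.1646]
```

```bash
python3 -m crank '{"grip":[0.7,0.7,0.7,0.7,0.7,0.7],"translation":[[0,0.018,-0.005],[0.001,0.036,-0.01],[0.002,0.055,-0.014],[0.0025,0.075,-0.018],[0.0025,0.092,-0.023],[0.0025,0.092,-0.023]],"turn":[[-0.08,0.02,0.002],[-0.16,0.04,0.004],[-0.24,0.06,0.006],[-0.309,0.075,0.009],[-0.309,0.075,0.009],[-0.309,0.075,0.009]]}'
python3 - <<'E'
from ik import *
c=camera("wrist");cv2.imwrite("pics/w10.png",c["color"])
c=camera("top");find("top",["bottle0"],c)
chk([.5905,.026,.0545],Rplace(40),.016)
E
```

```text
clock: 20.73
tcp_pos: [0.5867, 0.0176, 0.0832]
eef_rot: [-2.269, 0.003, 0.011]
wrist_force: [-0.3, -0.4, -0.9]
finger_gap: 0.0384
top bottle0 0.96 [ 0.456 -0.025  0.047] [256. 214.]
top bottle0 0.91 [ 0.584 -0.029  0.101] [257. 167.]
top bottle0 0.55 [ 0.658 -0.026  0.055] [256. 146.]
top bottle0 0.5 [0.424 0.376 0.001] [123. 228.]
path err 0.0 margin 0.6 [-0.96  0.9   0.71  1.84  0.14  0.84 -0.49]
t 20.88 tr [0.0008, 0.0366, 0.0264] turn [-0.005, 0.002, -0.001] rows 1.1 q [-0.98, 0.82, 0.74, 1.84, 0.16, 0.9, -0.46] F [0.6, -0.1, -1.6] gap 0.0389 tcp [0.5897, 0.0188, 0.0873]
```

View pics/w10.png

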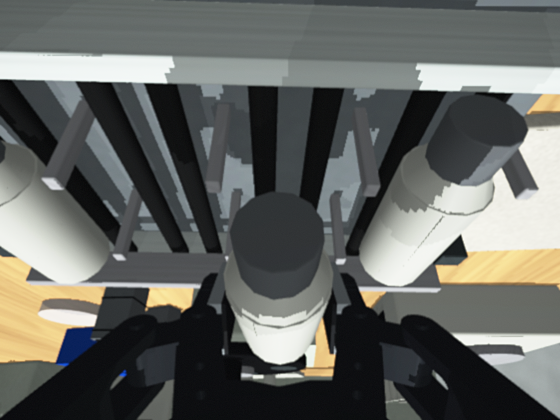

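```bash
python3 -m crank '{"grip":[0.7,0.7,0.7,0.7,0.7,0.7],"translation":[[0.0015,0.01,0.008],[0.0015,0.02,0.0165],[0.0015,0.028,0.0235],[0.0015,0.033,0.0275],[0.0015,0.035,0.029],[0.0015,0.035,0.029]],"turn":[[0,0,0],[0,0,0],[0,0,0],[0,0,0],[0,0,0],[0,0,0]]}'
python3 - <<'E'
from h import *
go([.59,.02,.05])
E
python3 -m crank '{"grip":[0.37,0.37,0.37,0.37,0.37,0.37,0.37,0.37],"translation":[[0,0,0],[0,0,0],[0,0,0],[0,-0.02,-0.005],[0,-0.045,-0.015],[0,-0.08,-0.03],[0,-0.12,-0.05],[0,-0.16,-0.07]],"turn":[[0,0,0],[0,0,0],[0,0,0],[0,0,0],[0,0,0],[0,0,0],[0,0,0],[0,0,0]]}'
python3 - <<'E'
from ik import *
c=camera("top");cv2.imwrite("pics/t5.png",cv2.resize(c["color"][100:250,90:330],None,fx=3,fy=3,interpolation=cv2.INTER_CUBIC))
find("top",["bottle0","beaker"],c)
for phi in (95,105,120,130,150):
    print(phi);chk([.425,.376,.19],Rpick(phi,40),.016)
E
```

```text
clock: 21.38
tcp_pos: [0.5907, 0.0189, 0.0406]
eef_rot: [-2.265, -0.0, 0.005]
wrist_force: [-0.4, -0.1, -1.2]
finger_gap: 0.0385
t 21.38 tr [-0.0008, -0.0079, -0.0051] turn [0.0, 0.0, 0.0] rows 0.2 q [-0.95, 0.9, 0.71, 1.84, 0.14, 0.84, -0.49] F [-0.4, -0.1, -1.2] gap 0.0385 tcp [0.5907, 0.0189, 0.0406]
clock: 22.05
tcp_pos: [0.5907, 0.0659, 0.2045]
eef_rot: [-2.265, 0.0, 0.005]
wrist_force: [0.4, 1.2, 0.0]
finger_gap: 0.0539
top bottle0 0.95 [ 0.659 -0.022  0.053] [255. 146.]
top bottle0 0.75 [ 0.46  -0.024  0.052] [256. 213.]
top bottle0 0.67 [ 0.589 -0.024  0.053] [256. 169.]
top bottle0 0.61 [0.425 0.376 0.   ] [123. 228.]
top bottle0 0.43 [ 0.553 -0.086  0.15 ] [278. 174.]
top beaker 0.88 [ 0.487  0.281 -0.003] [155. 207.]
95
path err 0.0 margin 0.0 [-0.35  0.4  -0.1   2.17 -1.37  0.79  0.79]
t 22.2 tr [-0.1684, -0.1849, 0.2645] turn [1.562, -0.093, 0.012] rows 12.5 q [-1.07, 0.68, 0.8, 1.74, 0.2, 1.15, -0.44] F [-0.1, -0.2, -0.2] gap 0.0541 tcp [0.5931, 0.067, 0.206]
105
path err 0.0 margin 0.1 [-0.55  0.45  0.16  2.09 -1.27  1.    0.82]
t 22.2 tr [-0.1705, -0.1847, 0.2642] tur
[... 192 characters left out ...]
-1.07  1.16  0.84]
t 22.2 tr [-0.1734, -0.184, 0.2633] turn [1.525, -0.574, 0.056] rows 13.0 q [-1.07, 0.68, 0.8, 1.74, 0.2, 1.15, -0.44] F [-0.1, -0.2, -0.2] gap 0.0541 tcp [0.5931, 0.067, 0.206]
130
path err 0.0 margin 0.42 [-0.52  0.57  0.12  1.85 -0.95  1.26  0.86]
t 22.2 tr [-0.1752, -0.1832, 0.2623] turn [1.495, -0.765, 0.073] rows 13.5 q [-1.07, 0.68, 0.8, 1.74, 0.2, 1.15, -0.44] F [-0.1, -0.2, -0.2] gap 0.0541 tcp [0.5931, 0.067, 0.206]
150
path err 0.0 margin 0.46 [-0.54  0.67  0.09  1.66 -0.75  1.46  0.94]
t 22.2 tr [-0.1779, -0.1811, 0.2598] turn [1.408, -1.144, 0.108] rows 14.5 q [-1.07, 0.68, 0.8, 1.74, 0.2, 1.15, -0.44] F [-0.1, -0.2, -0.2] gap 0.0541 tcp [0.5931, 0.067, 0.206]
```

View pics/t5.png

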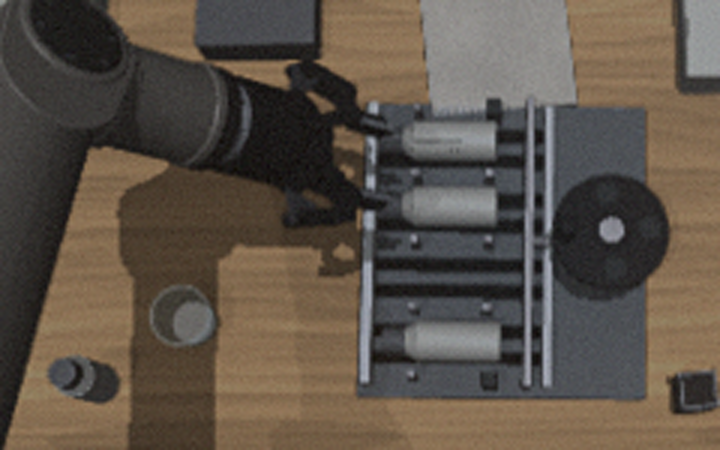

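```bash
python3 - <<'E'
from ik import *
chk([.425,.376,.19],Rpick(165,40),.016)
q,p,r=cur();R=Rpick(165,40);P=np.array([.425,.376,.19])+.016*R[:,1]
q1,e,m=path(q,p,r,P,R);P2=P-[0,0,.138];q2,e2,m2=path(q1,P,R,P2,R);print(e2,m2,q2.round(2))
R4=Rplace(40);P4=np.array([.525,.026,.17])+.016*R4[:,1];q4,e4,m4=path(q1,P,R,P4,R4,24);print(e4,m4,q4.round(2))
E
```

```text
path err 0.0 margin 0.33 [-0.57  0.73  0.06  1.54 -0.6   1.59  1.02]
t 22.2 tr [-0.1792, -0.1792, 0.2575] turn [1.318, -1.424, 0.133] rows 15.6 q [-1.07, 0.68, 0.8, 1.74, 0.2, 1.15, -0.44] F [-0.1, -0.2, -0.2] gap 0.0541 tcp [0.5931, 0.067, 0.206]
4.301019616399161e-08 0.3482363367412822 [-0.56  0.91  0.04  1.56 -0.61  1.42  1.12]
3.6550674302651815e-07 0.3686796354876174 [-1.12  0.66  0.84  1.97  0.22  0.97 -0.49]
```

```bash
python3 -m crank '{"grip":[0.25,0.25,0.25,0.25,0.25,0.25,0.25,0.25],"translation":[[-0.011,-0.011,0.016],[-0.022,-0.022,0.032],[-0.034,-0.034,0.05],[-0.046,-0.046,0.067],[-0.058,-0.058,0.084],[-0.07,-0.07,0.1],[-0.082,-0.082,0.118],[-0.09,-0.09,0.13]],"turn":[[0.08,-0.086,0.008],[0.16,-0.173,0.016],[0.24,-0.26,0.024],[0.32,-0.345,0.032],[0.4,-0.43,0.04],[0.48,-0.52,0.05],[0.56,-0.6,0.056],[0.65,-0.7,0.066]]}'
python3 - <<'E'
from ik import *
chk([.425,.376,.19],Rpick(165,40),.016)
E
```

```text
clock: 22.87
tcp_pos: [0.4989, 0.2253, 0.1887]
eef_rot: [-1.519, -0.257, 0.723]
wrist_force: [-0.2, 0.4, -0.9]
finger_gap: 0.064
path err 0.0 margin 0.34 [-0.56  0.73  0.05  1.54 -0.6   1.58  1.01]
t 22.87 tr [0.0247, 0.0156, 0.174] turn [0.667, -0.729, 0.063] rows 7.9 q [-0.81, 0.5, 0.41, 1.72, -0.21, 1.26, 0.31] F [-0.2, 0.4, -0.9] gap 0.064 tcp [0.4989, 0.2253, 0.1887]
```

```bash
python3 -m crank '{"grip":[0.25,0.25,0.25,0.25,0.25,0.25,0.25,0.25],"translation":[[0.003,0.002,0.02],[0.006,0.004,0.043],[0.009,0.006,0.065],[0.013,0.008,0.09],[0.016,0.01,0.112],[0.02,0.012,0.135],[0.022,0.014,0.155],[0.0247,0.0156,0.174]],"turn":[[0.083,-0.09,0.008],[0.167,-0.182,0.016],[0.25,-0.273,0.024],[0.333,-0.364,0.032],[0.417,-0.455,0.04],[0.5,-0.547,0.047],[0.583,-0.638,0.055],[0.667,-0.729,0.063]]}'
python3 - <<'E'
from ik import *
c=camera("wrist");cv2.imwrite("pics/w11.png",c["color"]);find("wrist",["bottle0","beaker"],c)
chk([.425,.376,.052],Rpick(165,40),.016)
E
```

```text
clock: 23.53
tcp_pos: [0.4151, 0.3774, 0.1784]
eef_rot: [-0.595, -0.454, 1.25]
wrist_force: [-0.1, -0.1, -0.9]
finger_gap: 0.0642
wrist bottle0 0.82 [0.423 0.376 0.003] [281. 358.]
path err 0.0 margin 0.35 [-0.55  0.91  0.03  1.56 -0.61  1.42  1.12]
t 23.68 tr [0.0028, 0.0886, -0.1017] turn [0.002, -0.009, -0.001] rows 3.2 q [-0.56, 0.73, 0.05, 1.54, -0.6, 1.58, 1.01] F [0.3, -0.8, -0.1] gap 0.064 tcp [0.4149, 0.3769, 0.1766]
```

View pics/w11.png

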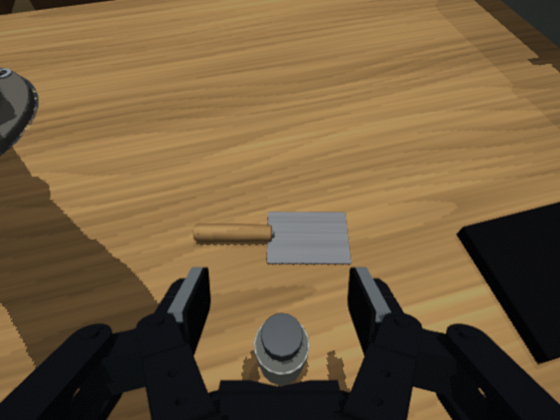

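```bash
python3 -m crank '{"grip":[0.25,0.25,0.25,0.25,0.25,0.25,0.25,0.25],"translation":[[0.001,0.012,-0.014],[0.001,0.025,-0.029],[0.001,0.04,-0.046],[0.001,0.055,-0.064],[0.001,0.07,-0.08],[0.001,0.081,-0.094],[0.001,0.088,-0.1015],[0.001,0.088,-0.1015]],"turn":[[0,0,0],[0,0,0],[0,0,0],[0,0,0],[0,0,0],[0,0,0],[0,0,0],[0,0,0]]}'
python3 -m crank '{"grip":[0.7,0.7,0.7,0.7,0.7,0.7],"translation":[[0,0,0],[0,0,0],[0,0,0],[0,0,0],[0,0,0],[0,0,0]],"turn":[[0,0,0],[0,0,0],[0,0,0],[0,0,0],[0,0,0],[0,0,0]]}'
python3 - <<'E'
from ik import *
c=camera("wrist");cv2.imwrite("pics/w12.png",c["color"])
chk([.44,.36,.20],Rpick(145,55),.016)
E
```

```text
clock: 24.35
tcp_pos: [0.4136, 0.3768, 0.0427]
eef_rot: [-0.604, -0.451, 1.249]
wrist_force: [-0.6, 0.1, 0.1]
finger_gap: 0.0637
clock: 24.85
tcp_pos: [0.4153, 0.3787, 0.046]
eef_rot: [-0.601, -0.456, 1.247]
wrist_force: [2.9, -0.5, 6.0]
finger_gap: 0.0382
path err 0.0 margin 0.52 [-0.62  0.53  0.15  1.74 -0.64  1.27  0.8 ]
t 24.9 tr [-0.0087, -0.1065, 0.0944] turn [-0.253, 0.254, -0.234] rows 3.4 q [-0.56, 0.9, 0.04, 1.56, -0.61, 1.42, 1.11] F [2.7, -0.6, 6.9] gap 0.0387 tcp [0.4153, 0.3787, 0.046]
```

View pics/w12.png

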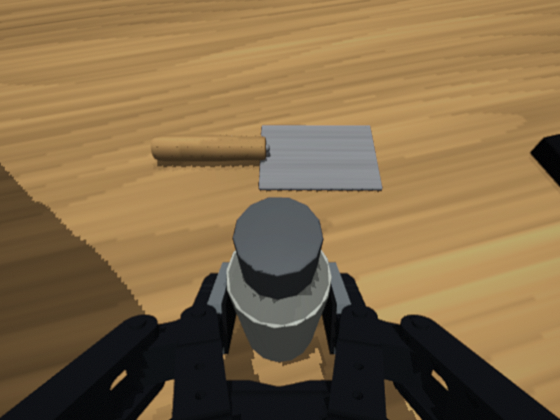

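```bash
python3 -m crank '{"grip":[0.7,0.7,0.7,0.7,0.7,0.7],"translation":[[0,-0.012,0.014],[-0.001,-0.03,0.033],[-0.003,-0.05,0.05],[-0.005,-0.07,0.067],[-0.007,-0.09,0.083],[-0.0087,-0.1065,0.0944]],"turn":[[0,0,0],[0,0,0],[-0.063,0.063,-0.058],[-0.126,0.126,-0.117],[-0.19,0.19,-0.175],[-0.253,0.254,-0.234]]}'
python3 - <<'E'
from ik import *
chk([.525,.029,.17],Rplace(40),.016)
E
```

```text
clock: 25.4
tcp_pos: [0.4328, 0.3645, 0.1876]
eef_rot: [-0.887, -0.459, 0.877]
wrist_force: [0.4, -0.0, -1.4]
finger_gap: 0.0383
path err 0.0 margin 0.47 [-1.12  0.65  0.82  1.97  0.23  0.98 -0.51]
t 25.4 tr [-0.229, -0.1326, -0.2428] turn [-1.199, 1.02, 0.047] rows 12.6 q [-0.62, 0.53, 0.15, 1.74, -0.64, 1.26, 0.8] F [0.4, -0.0, -1.4] gap 0.0383 tcp [0.4328, 0.3645, 0.1876]
```

```bash
python3 -m crank '{"grip":[0.7,0.7,0.7,0.7,0.7,0.7,0.7,0.7],"translation":[[-0.012,-0.008,-0.013],[-0.028,-0.017,-0.03],[-0.046,-0.027,-0.05],[-0.064,-0.037,-0.069],[-0.083,-0.048,-0.088],[-0.101,-0.059,-0.107],[-0.12,-0.07,-0.126],[-0.138,-0.08,-0.146]],"turn":[[-0.09,0.077,0.004],[-0.18,0.153,0.007],[-0.27,0.23,0.01],[-0.36,0.306,0.014],[-0.45,0.383,0.018],[-0.54,0.46,0.02],[-0.63,0.536,0.025],[-0.72,0.612,0.028]]}'
python3 - <<'E'
from ik import *
chk([.525,.029,.13],Rplace(40),.016)
E
```

```text
clock: 26.07
tcp_pos: [0.4885, 0.1559, 0.1685]
eef_rot: [-1.757, -0.216, 0.413]
wrist_force: [-0.5, 0.2, -1.1]
finger_gap: 0.038
path err 0.0 margin 0.46 [-1.1   0.72  0.8   1.98  0.19  0.9  -0.51]
t 26.07 tr [-0.0083, 0.0776, -0.129] turn [-0.477, 0.411, 0.019] rows 5.0 q [-0.95, 0.41, 0.54, 1.93, -0.04, 1.02, -0.02] F [-0.5, 0.2, -1.1] gap 0.038 tcp [0.4885, 0.1559, 0.1685]
```

```bash
python3 -m crank '{"grip":[0.7,0.7,0.7,0.7,0.7,0.7,0.7,0.7],"translation":[[-0.001,0.012,-0.02],[-0.003,0.026,-0.045],[-0.005,0.042,-0.07],[-0.006,0.056,-0.093],[-0.007,0.068,-0.113],[-0.0083,0.0776,-0.129],[-0.0083,0.0776,-0.129],[-0.0083,0.0776,-0.129]],"turn":[[-0.08,0.07,0.003],[-0.17,0.145,0.006],[-0.26,0.22,0.01],[-0.35,0.3,0.014],[-0.42,0.36,0.017],[-0.477,0.411,0.019],[-0.477,0.411,0.019],[-0.477,0.411,0.019]]}'
python3 - <<'E'
from ik import *
c=camera("wrist");cv2.imwrite("pics/w13.png",c["color"])
c=camera("top");find("top",["bottle0"],c)
chk([.525,.029,.085],Rplace(40),.016)
E
```

```text
clock: 26.73
tcp_pos: [0.5244, 0.0204, 0.1158]
eef_rot: [-2.267, -0.001, 0.009]
wrist_force: [1.1, 0.7, -1.3]
finger_gap: 0.0388
top bottle0 0.67 [ 0.459 -0.024  0.05 ] [256. 213.]
top bottle0 0.67 [ 0.654 -0.022  0.052] [255. 148.]
top bottle0 0.59 [ 0.522 -0.023  0.127] [255. 187.]
path err 0.0 margin 0.45 [-1.06  0.79  0.75  1.99  0.17  0.83 -0.54]
t 26.88 tr [-0.0002, 0.0355, 0.0265] turn [-0.006, 0.005, 0.0] rows 1.1 q [-1.09, 0.71, 0.78, 1.98, 0.2, 0.9, -0.52] F [0.3, -0.2, -0.6] gap 0.0386 tcp [0.5253, 0.021, 0.117]
```

View pics/w13.png

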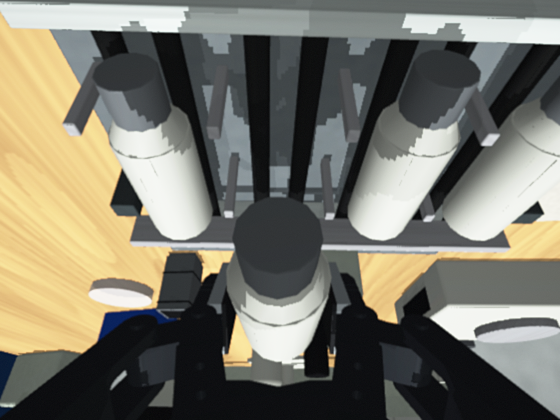

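```bash
python3 -m crank '{"grip":[0.7,0.7,0.7,0.7,0.7,0.7,0.7],"translation":[[0,0.012,0.01],[0,0.026,0.022],[0,0.038,0.032],[0,0.047,0.0395],[0,0.053,0.044],[0,0.057,0.0475],[0,0.057,0.0475]],"turn":[[0,0,0],[0,0,0],[0,0,0],[0,0,0],[0,0,0],[0,0,0],[0,0,0]]}'
python3 - <<'E'
from h import *
go([.525,.02,.05])
c=camera("wrist");cv2.imwrite("pics/w14.png",c["color"])
E
```

```text
clock: 27.47
tcp_pos: [0.5248, 0.0202, 0.0423]
eef_rot: [-2.267, -0.001, 0.006]
wrist_force: [-1.0, -0.1, -0.6]
finger_gap: 0.038
t 27.47 tr [0.0002, -0.0058, -0.005] turn [0.0, 0.0, 0.0] rows 0.2 q [-1.04, 0.84, 0.72, 1.99, 0.15, 0.78, -0.55] F [-1.0, -0.1, -0.6] gap 0.038 tcp [0.5248, 0.0202, 0.0423]
```

View pics/w14.png

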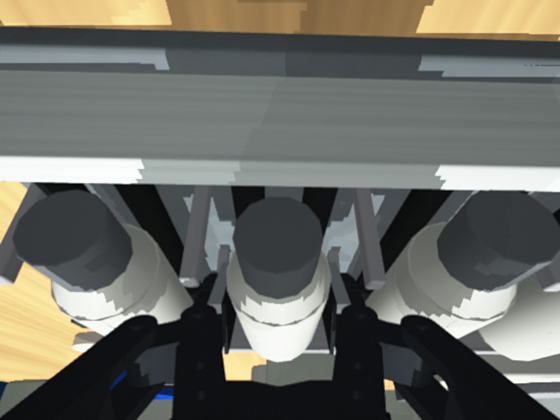

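```bash
python3 -m crank '{"grip":[0.38,0.38,0.38,0.38,0.38,0.38,0.38,0.38],"translation":[[0,0,0],[0,0,0],[0,0,0],[0,-0.02,-0.005],[0,-0.045,-0.015],[0,-0.08,-0.03],[0,-0.12,-0.05],[0,-0.16,-0.07]],"turn":[[0,0,0],[0,0,0],[0,0,0],[0,0,0],[0,0,0],[0,0,0],[0,0,0],[0,0,0]]}'
python3 - <<'E'
from ik import *
c=camera("top");cv2.imwrite("pics/t6.png",cv2.resize(c["color"][100:300,200:470],None,fx=2.8,fy=2.8,interpolation=cv2.INTER_CUBIC))
find("top",["bottle0","crank_top","wheel_axis"],c)
c=camera("side");cv2.imwrite("pics/s6.png",cv2.resize(c["color"][150:350,220:450],None,fx=3,fy=3,interpolation=cv2.INTER_CUBIC))
find("side",["bottle0","crank_top","wheel_axis"],c)
c=camera("wrist");cv2.imwrite("pics/w15.png",c["color"])
E
```

```text
clock: 28.18
tcp_pos: [0.5247, 0.0676, 0.2058]
eef_rot: [-2.267, -0.0, 0.006]
wrist_force: [0.9, 0.9, 0.1]
finger_gap: 0.0526
top bottle0 0.95 [ 0.59  -0.025  0.055] [256. 168.]
top bottle0 0.86 [ 0.456 -0.023  0.05 ] [256. 214.]
top bottle0 0.71 [ 0.555 -0.134  0.106] [294. 176.]
top bottle0 0.66 [ 0.522 -0.027  0.052] [257. 192.]
top bottle0 0.61 [ 0.659 -0.021  0.053] [254. 146.]
top bottle0 0.56 [ 0.586 -0.409  0.057] [386. 169.]
top crank_top 0.46 [ 0.551 -0.089  0.15 ] [279. 174.]
top wheel_axis 0.77 [ 0.556 -0.132  0.106] [294. 176.]
top wheel_axis 0.53 [0.462 0.036 0.052] [235. 212.]
side bottle0 0.88 [ 0.659 -0.021  0.052] [322. 201.]
side bottle0 0.8 [ 0.593 -0.02   0.053] [305. 207.]
side bottle0 0.56 [ 0.46  -0.025  0.051] [269. 223.]
side crank_top 0.63 [ 0.551 -0.09   0.146] [309. 200.]
side crank_top 0.21 [ 0.462 -0.025  0.052] [269. 222.]
side wheel_axis 0.93 [ 0.551 -0.13   0.103] [317. 219.]
```

View pics/t6.png

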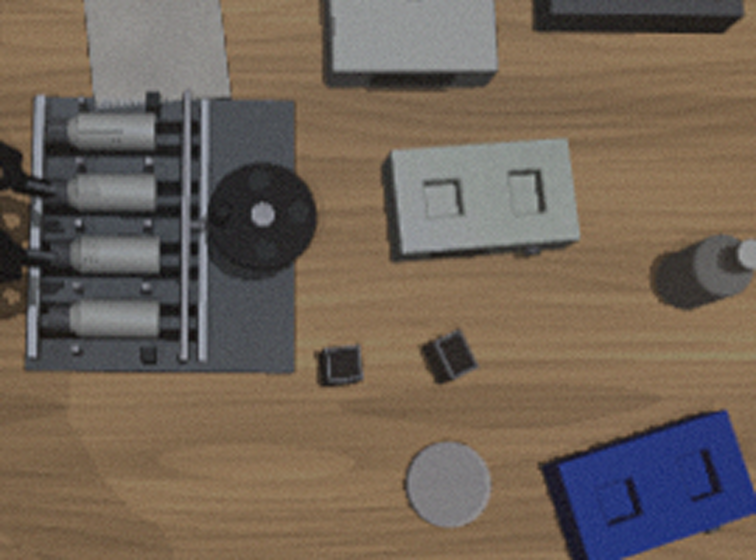

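View pics/s6.png

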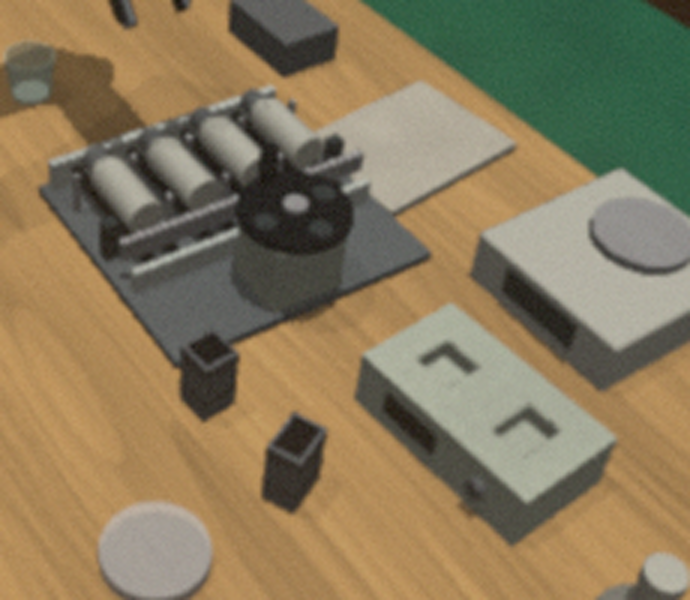

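View pics/w15.png

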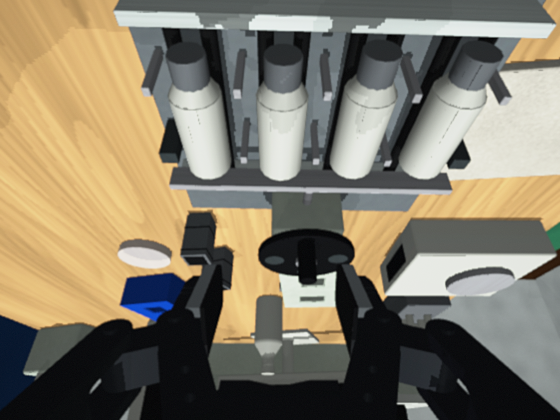

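```bash
python3 - <<'E'
from ik import *
for yaw in (0,-45,45):
    print(yaw);chk([.551,-.09,.19],Rdown(yaw),0)
    q,p,r=cur();q,_,_=path(q,p,r,np.array([.551,-.09,.19]),Rdown(yaw))
    P=np.array([.551,-.09,.19]);mm=9;me=0
    for k in range(0,26):
        a=np.radians(94-30*k);P1=np.array([.554+.042*np.cos(a),-.131+.042*np.sin(a),.118]);q,e,m=path(q,P,Rdown(yaw),P1,Rdown(yaw),2);P=P1;mm=min(mm,m);me=max(me,e)
    print(mm,me,q.round(2))
E
```

```text
0
path err 0.0 margin 0.48 [-0.45  0.38  0.64  1.91 -0.28  0.94  0.32]
t 28.63 tr [0.0263, 0.1106, -0.112] turn [0.697, 0.004, -0.005] rows 5.6 q [-1.19, 0.6, 0.83, 1.89, 0.22, 1.12, -0.51] F [1.3, -0.3, -0.2] gap 0.053 tcp [0.5244, 0.0668, 0.203]
0.4024832861428753 3.606990465413259e-07 [-0.37  0.51  0.56  1.92 -0.36  0.82  0.39]
-45
path err 0.0 margin 0.52 [-0.57  0.42  0.81  1.92 -0.38  0.95 -0.37]
t 28.63 tr [0.0263, 0.1106, -0.112] turn [0.662, 0.757, 0.269] rows 8.3 q [-1.19, 0.6, 0.83, 1.89, 0.22, 1.12, -0.51] F [1.3, -0.3, -0.2] gap 0.053 tcp [0.5244, 0.0668, 0.203]
0.3959753967429318 3.9069071927818555e-07 [-0.48  0.55  0.72  1.92 -0.48  0.84 -0.29]
45
path err 0.0 margin 0.44 [-0.34  0.36  0.49  1.91 -0.21  0.93  1.03]
t 28.63 tr [0.0263, 0.1106, -0.112] turn [0.659, -0.749, -0.278] rows 8.3 q [-1.19, 0.6, 0.83, 1.89, 0.22, 1.12, -0.51] F [1.3, -0.3, -0.2] gap 0.053 tcp [0.5244, 0.0668, 0.203]
0.40866311631142826 3.2319536608589725e-07 [-0.28  0.48  0.43  1.91 -0.27  0.8   1.09]
```

```bash
python3 -m crank '{"grip":[0.3,0.3,0.3,0.3,0.3,0.3,0.3,0.3],"translation":[[0.003,0.012,-0.012],[0.007,0.03,-0.03],[0.011,0.049,-0.05],[0.016,0.069,-0.07],[0.02,0.088,-0.09],[0.0263,0.1106,-0.112],[0.0263,0.1106,-0.112],[0.0263,0.1106,-0.112]],"turn":[[0.1,0,0],[0.21,0,0],[0.33,0,0],[0.45,0,0],[0.57,0.004,-0.004],[0.697,0.004,-0.005],[0.697,0.004,-0.005],[0.697,0.004,-0.005]]}'
python3 - <<'E'
from ik import *
c=camera("wrist");cv2.imwrite("pics/w16.png",c["color"]);find("wrist",["crank_top","wheel_axis"],c)
chk([.551,-.09,.119],Rdown(0),0)
E
```

```text
clock: 29.3
tcp_pos: [0.5505, -0.0975, 0.1909]
eef_rot: [-1.57, 0.007, -0.012]
wrist_force: [-0.0, -0.5, -0.7]
finger_gap: 0.0595
wrist crank_top 0.72 [ 0.551 -0.088  0.147] [282. 226.]
wrist wheel_axis 0.87 [ 0.554 -0.132  0.104] [286. 261.]
wrist wheel_axis 0.72 [ 0.523 -0.024  0.053] [244. 112.]
path err 0.0 margin 0.47 [-0.39  0.48  0.57  1.97 -0.35  0.8   0.38]
t 29.45 tr [-0.0003, 0.0708, -0.0013] turn [-0.001, 0.001, 0.0] rows 1.7 q [-0.44, 0.38, 0.63, 1.91, -0.27, 0.94, 0.31] F [-1.0, 1.7, -0.5] gap 0.06 tcp [0.5513, -0.0888, 0.1898]
```

View pics/w16.png

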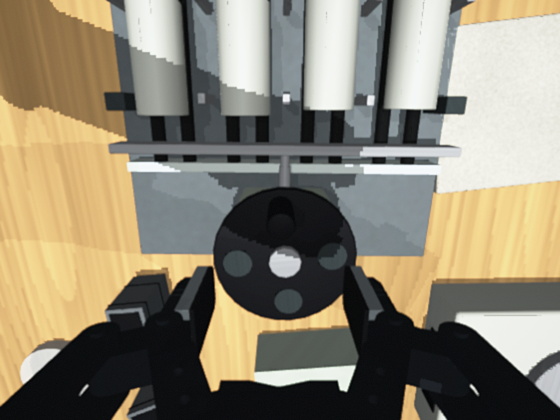

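```bash
python3 -m crank '{"grip":[0.3,0.3,0.3,0.3,1,1,1,1],"translation":[[0,0.02,0],[0,0.045,0],[0,0.062,0],[0,0.07,0],[0,0.07,0],[0,0.07,0],[0,0.07,0],[0,0.07,0]],"turn":[[0,0,0],[0,0,0],[0,0,0],[0,0,0],[0,0,0],[0,0,0],[0,0,0],[0,0,0]]}' 40
python3 -m crank '{"grip":[1,1,1],"translation":[[0,0,0],[0,0,0],[0,0,0]],"turn":[[0,0,0],[0,0,0],[0,0,0]]}' 40
python3 - <<'E'
from ik import *
go([.551,-.09,.119],Rdown(0))
r=.042;a0=np.radians(93)
for k in range(1,9):
    a=a0-np.radians(30*k);print(30*k,(r*(np.cos(a)-np.cos(a0))).round(4),(r*(np.sin(a)-np.sin(a0))).round(4))
E
```

```text
clock: 30.12
tcp_pos: [0.5529, -0.0888, 0.1219]
eef_rot: [-1.569, -0.004, -0.002]
wrist_force: [-1.4, 0.9, 0.3]
finger_gap: 0.0168
clock: 30.37
tcp_pos: [0.5529, -0.0888, 0.1218]
eef_rot: [-1.569, -0.004, -0.003]
wrist_force: [-0.0, 2.2, 6.1]
finger_gap: 0.0167
t 30.37 tr [-0.0019, 0.0028, -0.0012] turn [-0.002, 0.001, 0.004] rows 0.1 q [-0.39, 0.47, 0.57, 1.96, -0.36, 0.8, 0.38] F [-0.0, 2.2, 6.1] gap 0.0167 tcp [0.5529, -0.0888, 0.1218]
30 0.0213 -0.0045
60 0.0374 -0.0191
90 0.0441 -0.0397
120 0.0396 -0.061
150 0.0251 -0.0772
180 0.0044 -0.0839
210 -0.0169 -0.0794
240 -0.033 -0.0648
```

```bash
python3 -m crank '{"grip":[1,1,1,1,1,1,1,1],"translation":[[0.011,0,-0.0014],[0.0211,0,-0.0053],[0.0297,0,-0.012],[0.0367,0,-0.0204],[0.0427,0,-0.0413],[0.0374,0,-0.0624],[0.0223,0,-0.078],[0.0014,0,-0.084]],"turn":[[0,0,0],[0,0,0],[0,0,0],[0,0,0],[0,0,0],[0,0,0],[0,0,0],[0,0,0]]}'
python3 - <<'E'
from ik import *
go([.5545,-.131,.119],Rdown(0))
c=camera("side");find("side",["crank_top","wheel_axis"],c)
go([.5545,-.131,.119],Rdown(0))
E
```

```text
clock: 31.03
tcp_pos: [0.5551, -0.1733, 0.1218]
eef_rot: [-1.568, -0.004, -0.004]
wrist_force: [2.1, 16.7, 11.6]
finger_gap: 0.0165
t 31.03 tr [-0.0006, 0.0029, 0.0423] turn [-0.003, 0.0, 0.005] rows 1.0 q [-0.23, 0.51, 0.57, 1.91, -0.37, 0.82, 0.53] F [2.1, 16.7, 11.6] gap 0.0165 tcp [0.5551, -0.1733, 0.1218]
side crank_top 0.65 [ 0.587 -0.372 -0.002] [378. 298.]
side crank_top 0.58 [ 0.556 -0.174  0.145] [329. 217.]
side crank_top 0.58 [ 0.58  -0.323  0.06 ] [368. 271.]
side wheel_axis 0.69 [ 0.551 -0.129  0.106] [316. 219.]
t 31.18 tr [0.0014, 0.003, 0.0417] turn [-0.004, -0.0, 0.003] rows 1.0 q [-0.23, 0.5, 0.57, 1.92, -0.37, 0.82, 0.53] F [-1.4, 3.6, 6.3] gap 0.0168 tcp [0.553, -0.1727, 0.1218]
```

```bash
python3 -m crank '{"grip":[1,1,1,1,1,1,1,1],"translation":[[-0.011,0,0.0014],[-0.021,0,0.0056],[-0.0364,0,0.021],[-0.042,0,0.042],[-0.0364,0,0.063],[-0.021,0,0.0784],[0,0,0.084],[0.021,0,0.0784]],"turn":[[0,0,0],[0,0,0],[0,0,0],[0,0,0],[0,0,0],[0,0,0],[0,0,0],[0,0,0]]}'
python3 - <<'E'
from ik import *
go([.553,-.131,.119],Rdown(0))
s=read_state();print(np.degrees(np.arctan2(s["tcp_pos"][1]+.1308,s["tcp_pos"][0]-.553)))
E
```

```text
clock: 31.85
tcp_pos: [0.5751, -0.0934, 0.1218]
eef_rot: [-1.569, -0.005, 0.001]
wrist_force: [-6.6, -7.9, 8.4]
finger_gap: 0.0167
t 31.85 tr [-0.0222, 0.0027, -0.0375] turn [-0.002, 0.004, 0.003] rows 1.0 q [-0.37, 0.51, 0.56, 1.91, -0.36, 0.82, 0.39] F [-6.6, -7.9, 8.4] gap 0.0167 tcp [0.5751, -0.0934, 0.1218]
59.438330878729516
```

```bash
python3 -m crank '{"grip":[1,1,1,1,1,1,1,1],"translation":[[0.0154,0,-0.0154],[0.021,0,-0.0364],[0.0154,0,-0.0574],[0,0,-0.0727],[-0.021,0,-0.0784],[-0.042,0,-0.0727],[-0.0574,0,-0.0574],[-0.063,0,-0.0364]],"turn":[[0,0,0],[0,0,0],[0,0,0],[0,0,0],[0,0,0],[0,0,0],[0,0,0],[0,0,0]]}'
python3 - <<'E'
from ik import *
c=camera("top");cv2.imwrite("pics/t7.png",cv2.resize(c["color"][100:250,200:340],None,fx=4,fy=4,interpolation=cv2.INTER_CUBIC))
s=log();print(s["tcp_pos"],s["wrist_force"],s["finger_gap"],np.degrees(np.arctan2(s["tcp_pos"][1]+.1308,s["tcp_pos"][0]-.553)))
E
```

```text
clock: 32.52
tcp_pos: [0.5125, -0.1327, 0.122]
eef_rot: [-1.571, -0.005, -0.009]
wrist_force: [13.7, -2.3, -4.9]
finger_gap: 0.0164
[ 0.51297184 -0.12727151  0.12172644] [-1.70777063  3.26696932 11.06622048] 0.016640278381904353 174.9623848368893
```

View pics/t7.png

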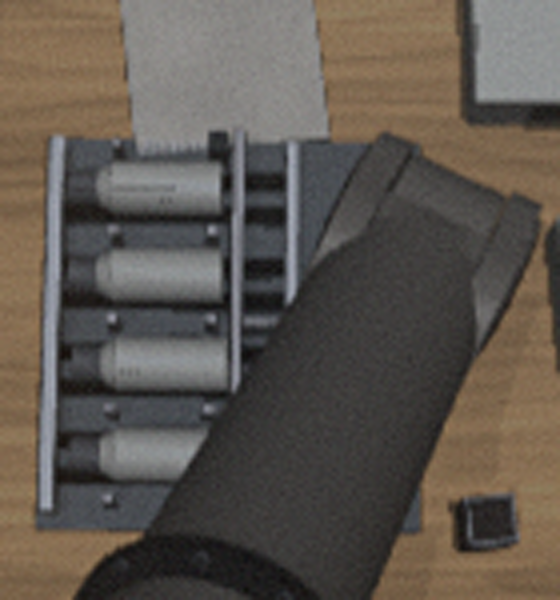

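```bash
python3 -m crank '{"grip":[1,1,1,1,1,1],"translation":[[0.0014,0,0.0109],[0.0056,0,0.021],[0.0123,0,0.0297],[0.021,0,0.0364],[0.0311,0,0.0406],[0.042,0,0.042]],"turn":[[0,0,0],[0,0,0],[0,0,0],[0,0,0],[0,0,0],[0,0,0]]}'
python3 - <<'E'
from ik import *
c=camera("side");cv2.imwrite("pics/s7.png",cv2.resize(c["color"][150:260,230:360],None,fx=5,fy=5,interpolation=cv2.INTER_CUBIC))
s=log();print(s["tcp_pos"],s["wrist_force"],s["finger_gap"],np.degrees(np.arctan2(s["tcp_pos"][1]+.1308,s["tcp_pos"][0]-.553)))
E
```

```text
clock: 33.07
tcp_pos: [0.5544, -0.0886, 0.1218]
eef_rot: [-1.569, -0.003, -0.002]
wrist_force: [-1.8, -2.7, 10.6]
finger_gap: 0.0165
[ 0.55681842 -0.08876684  0.12186054] [1.69212224 0.54391996 5.74885041] 0.016603081318096527 84.80932550464964
```

View pics/s7.png

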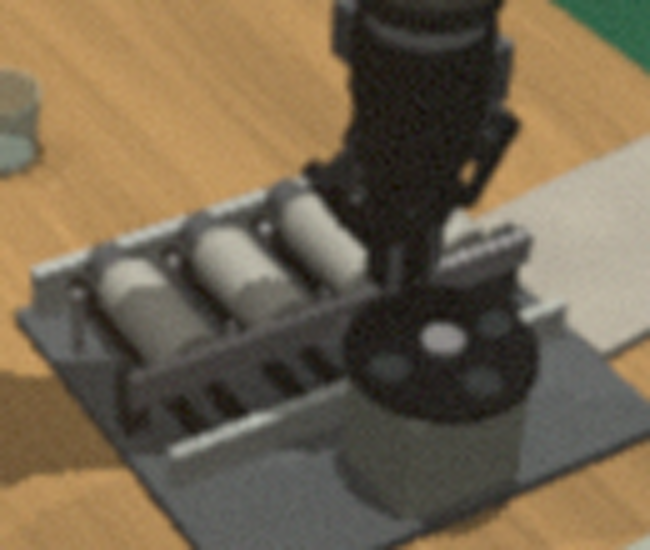

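```bash
python3 -m crank '{"grip":[1,1,1,1],"translation":[[0.0109,0,-0.0014],[0.021,0,-0.0056],[0.0297,0,-0.0123],[0.0364,0,-0.021]],"turn":[[0,0,0],[0,0,0],[0,0,0],[0,0,0]]}'
python3 - <<'E'
from ik import *
camera("side")
s=log();print(s["tcp_pos"],s["wrist_force"],s["finger_gap"],np.degrees(np.arctan2(s["tcp_pos"][1]+.1308,s["tcp_pos"][0]-.553)))
E
```

```text
clock: 33.45
tcp_pos: [0.5781, -0.0987, 0.1196]
eef_rot: [-1.548, 0.018, 0.026]
wrist_force: [-53.3, 37.7, 46.6]
finger_gap: 0.0162
[ 0.57766518 -0.09957251  0.11936647] [-42.27518934  29.54891857  47.47573054] 0.016922626405568644 51.69639294290653
```

```bash
python3 -m crank '{"grip":[1,1,1],"translation":[[-0.0083,0,0.0102],[-0.0083,0,0.0102],[-0.0083,0,0.0102]],"turn":[[0,0,0],[0,0,0],[0,0,0]]}'
python3 - <<'E'
from ik import *
s=log();print(s["tcp_pos"],s["wrist_force"],s["finger_gap"],np.degrees(np.arctan2(s["tcp_pos"][1]+.1308,s["tcp_pos"][0]-.553)))
E
```

```text
clock: 33.75
tcp_pos: [0.5768, -0.0988, 0.12]
eef_rot: [-1.567, 0.005, 0.006]
wrist_force: [-12.6, 3.0, 12.2]
finger_gap: 0.0164
[ 0.57682734 -0.09881986  0.12001692] [-12.59683174   2.95265891  12.17410007] 0.01641306844795711 53.311430286207376
```

```bash
python3 -m crank '{"grip":[0.4,0.4,0.4,0.4,0.4,0.4,0.4,0.4],"translation":[[0,0,0],[0,0,0],[0,0,0],[0,-0.02,0],[0,-0.045,0],[0,-0.08,0],[0,-0.11,0],[0,-0.14,0]],"turn":[[0,0,0],[0,0,0],[0,0,0],[0,0,0],[0,0,0],[0,0,0],[0,0,0],[0,0,0]]}'
python3 - <<'E'
from ik import *
c=camera("wrist");cv2.imwrite("pics/w17.png",c["color"])
find("wrist",["crank_top","square_module","oblong_module"],c)
c=camera("top");cv2.imwrite("pics/t8.png",cv2.resize(c["color"][100:250,200:420],None,fx=3.5,fy=3.5,interpolation=cv2.INTER_CUBIC))
find("top",["bottle0","square_module","oblong_module","square_socket","oblong_socket","control_box"],c)
s=log();print(s["tcp_pos"],s["wrist_force"],s["finger_gap"])
E
```

```text
clock: 34.42
tcp_pos: [0.5814, -0.1003, 0.2624]
eef_rot: [-1.57, -0.002, -0.002]
wrist_force: [0.4, -0.2, -0.2]
finger_gap: 0.0515
wrist crank_top 0.73 [ 0.576 -0.097  0.145] [273. 202.]
wrist square_module 0.85 [ 0.404 -0.211 -0.002] [147. 255.]
wrist square_module 0.74 [ 0.581 -0.321  0.059] [279. 354.]
wrist square_module 0.46 [ 0.589 -0.022  0.05 ] [287. 106.]
top bottle0 0.55 [ 0.656 -0.023  0.051] [255. 147.]
top square_module 0.68 [ 0.409 -0.213  0.003] [320. 231.]
top oblong_module 0.83 [ 0.412 -0.325 -0.003] [356. 230.]
top oblong_module 0.42 [ 0.589 -0.371  0.001] [369. 172.]
top oblong_module 0.34 [ 0.407 -0.212  0.004] [319. 232.]
top square_socket 0.94 [ 0.265 -0.498  0.054] [422. 278.]
top square_socket 0.65 [ 0.583 -0.324  0.06 ] [358. 170.]
top oblong_socket 0.95 [ 0.287 -0.577  0.059] [448. 270.]
top oblong_socket 0.57 [ 0.589 -0.413  0.061] [388. 168.]
top control_box 0.85 [ 0.278 -0.533  0.002] [427. 273.]
top control_box 0.65 [ 0.586 -0.37   0.002] [369. 173.]
[ 0.5807951  -0.1001356   0.25989195] [-0.16486879 -0.24137495  0.6211071 ] 0.05106621126974712
```

View pics/w17.png

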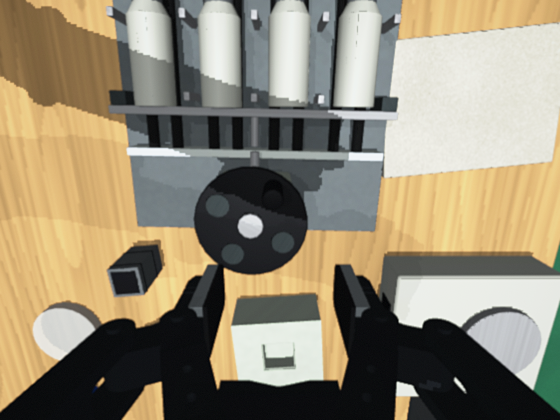

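View pics/t8.png

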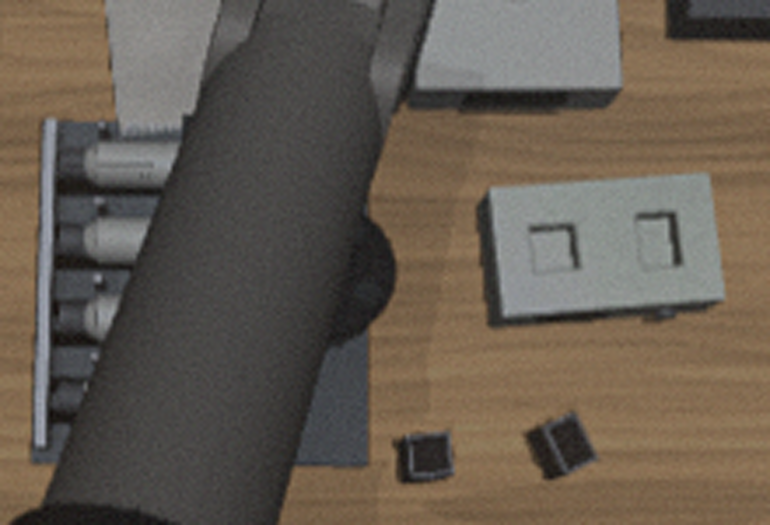

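```bash
python3 - <<'E'
from ik import *
chk([.584,-.345,.17],Rdown(4),0)
E
```

```text
path err 0.0 margin 0.67 [ 0.05  0.6   0.59  1.63 -0.38  1.02  0.82]
t 34.97 tr [0.003, 0.0896, -0.245] turn [-0.001, -0.069, 0.001] rows 6.3 q [-0.44, 0.35, 0.65, 1.77, -0.24, 1.1, 0.3] F [-0.2, -0.2, 0.6] gap 0.0511 tcp [0.5808, -0.1001, 0.2599]
```

```bash
python3 -m crank '{"grip":[0.2,0.2,0.2,0.2,0.2,0.2,0.2,0.2],"translation":[[0,0.005,-0.03],[0,0.015,-0.065],[0,0.03,-0.105],[0.001,0.045,-0.145],[0.002,0.06,-0.185],[0.003,0.075,-0.22],[0.003,0.0896,-0.245],[0.003,0.0896,-0.245]],"turn":[[0,-0.01,0],[0,-0.02,0],[0,-0.03,0],[0,-0.04,0],[0,-0.05,0],[0,-0.06,0],[0,-0.069,0],[0,-0.069,0]]}'
python3 - <<'E'
from ik import *
camera("side")
c=camera("wrist");cv2.imwrite("pics/w18.png",c["color"])
np.save("w18.npy",c,allow_pickle=True)
find("wrist",["square_socket","oblong_socket","control_box"],c);print(c["fx"],c["dist"])
s=log();print(s["tcp_pos"])
E
```

```text
clock: 35.63
tcp_pos: [0.5803, -0.3517, 0.1674]
eef_rot: [-1.571, -0.046, 0.051]
wrist_force: [-0.9, -0.6, 0.2]
finger_gap: 0.0681
wrist square_socket 0.95 [ 0.583 -0.321  0.06 ] [285. 176.]
wrist oblong_socket 0.79 [ 0.589 -0.411  0.063] [284. 282.]
wrist control_box 0.7 [ 0.583 -0.369 -0.003] [280. 211.]
333.26247364602483 [-0.00398462  0.          0.          0.          0.        ]
[ 0.58560554 -0.34332761  0.1711893 ]
```

View pics/w18.png

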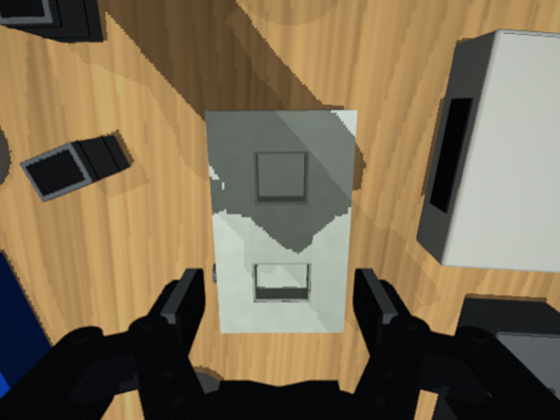

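```bash
python3 - <<'E'
from ik import *
c=np.load("w18.npy",allow_pickle=True).item();im=c["color"]
a=cv2.resize(im[140:215,240:325],None,fx=8,fy=8,interpolation=cv2.INTER_NEAREST);cv2.imwrite("pics/z1.png",a)
a=cv2.resize(im[250:312,240:325],None,fx=8,fy=8,interpolation=cv2.INTER_NEAREST);cv2.imwrite("pics/z2.png",a)
for n,pts in {"box":[(207,111),(356,110),(344,332),(218,333)],"sq":[(256,152),(307,152),(307,202),(256,202)],"ob":[(253,262),(310,262),(309,301),(253,301)]}.items():
    W=np.array([ray(c,p,.06) for p in pts])[:,:2];print(n,W.round(4).tolist(),W.mean(0).round(4),np.linalg.norm(W-np.roll(W,-1,0),axis=1).round(4),np.degrees(np.arctan2(*(W[1]-W[0])[::-1])).round(2),np.degrees(np.arctan2(*(W[2]-W[3])[::-1])).round(2))
E
```

```text
box [[0.5237, -0.2772], [0.6311, -0.2696], [0.646, -0.4592], [0.5333, -0.4676]] [ 0.5835 -0.3684] [0.1076 0.1902 0.1131 0.1907] 4.05 4.29
sq [[0.5604, -0.3043], [0.5985, -0.3018], [0.602, -0.3406], [0.5621, -0.3432]] [ 0.5807 -0.3225] [0.0382 0.0389 0.04   0.039 ] 3.69 3.7
ob [[0.5618, -0.3953], [0.6092, -0.3922], [0.6118, -0.4294], [0.5633, -0.4326]] [ 0.5865 -0.4124] [0.0475 0.0373 0.0486 0.0373] 3.72 3.74
```

View pics/z1.png

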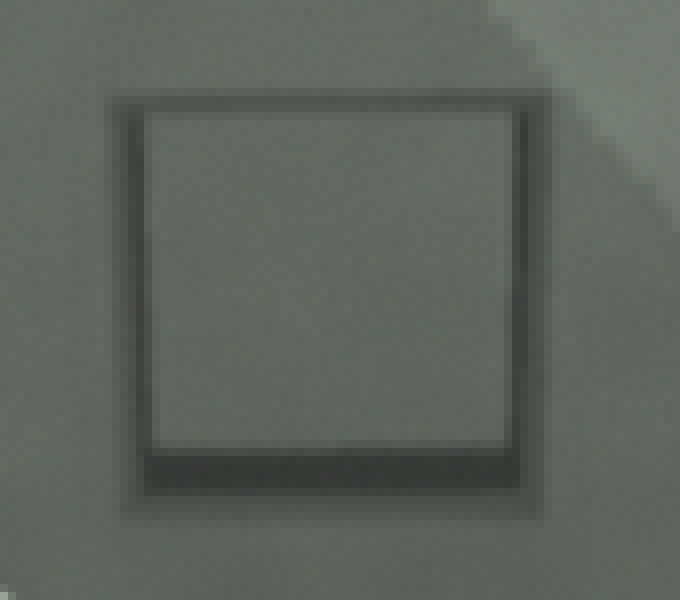

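View pics/z2.png

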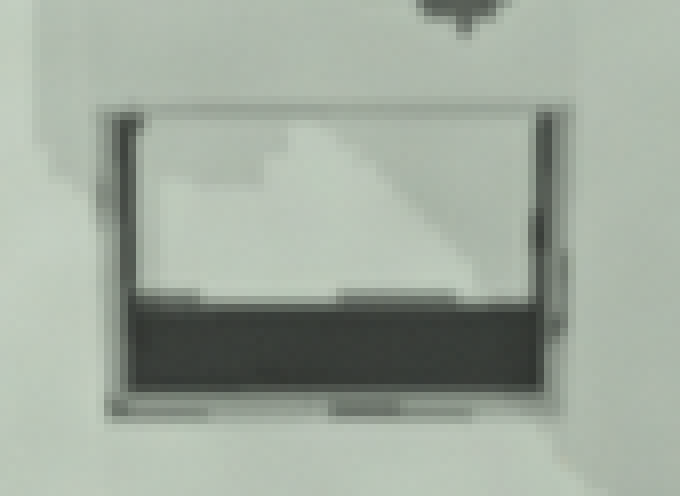

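```bash
python3 - <<'E'
from ik import *
c=np.load("w18.npy",allow_pickle=True).item()
for n,pts in {"sq":[(253.5,151.2),(308.9,151.2),(307.9,205),(255.2,205)],"ob":[(252.5,262.8),(311.6,262.8),(310,302.5),(253.1,302.5)]}.items():
    W=np.array([ray(c,np.array(p)-.5,.06) for p in pts])[:,:2];print(n,W.mean(0).round(4),np.linalg.norm(W-np.roll(W,-1,0),axis=1).round(4),np.degrees(np.arctan2(*(W[1]-W[0])[::-1])).round(2),np.degrees(np.arctan2(*(W[2]-W[3])[::-1])).round(2),np.degrees(np.arctan2(*(W[0]-W[3])[::-1])).round(2),np.degrees(np.arctan2(*(W[1]-W[2])[::-1])).round(2))
s=read_state();print(s["tcp_pos"],(-np.array(c["R"]).T@np.array(c["t"])).round(4))
E
```

```text
sq [ 0.5803 -0.3231] [0.0415 0.0419 0.0415 0.042 ] 3.69 3.71 94.16 94.16
ob [ 0.5866 -0.413 ] [0.0492 0.038  0.0494 0.038 ] 3.73 3.74 93.05 93.3
[ 0.58560554 -0.34332761  0.1711893 ] [ 0.5757 -0.2703  0.3117]
```

```bash
python3 - <<'E'
from ik import *
chk([.43,-.29,.20],Rdown(4),0)
E
```

```text
path err 0.0 margin 0.45 [-0.08  0.3   0.68  1.99 -0.23  0.93  0.78]
t 35.88 tr [-0.1513, -0.0292, 0.0644] turn [-0.002, 0.002, 0.003] rows 4.0 q [0.04, 0.6, 0.59, 1.63, -0.38, 1.02, 0.83] F [0.6, 0.4, 0.8] gap 0.0681 tcp [0.5856, -0.3433, 0.1712]
```

```bash
python3 -m crank '{"grip":[0.2,0.2,0.2,0.2,0.2,0.2,0.2],"translation":[[-0.025,-0.007,0.01],[-0.06,-0.015,0.025],[-0.095,-0.023,0.04],[-0.13,-0.0292,0.055],[-0.1513,-0.0292,0.0644],[-0.1513,-0.0292,0.0644],[-0.1513,-0.0292,0.0644]],"turn":[[0,0,0],[0,0,0],[0,0,0],[0,0,0],[0,0,0],[0,0,0],[0,0,0]]}'
python3 - <<'E'
from ik import *
camera("side")
c=camera("wrist");cv2.imwrite("pics/w19.png",c["color"])
np.save("w19.npy",c,allow_pickle=True)
find("wrist",["square_module","oblong_module"],c)
s=log();print(s["tcp_pos"])
E
```

```text
clock: 36.47
tcp_pos: [0.4294, -0.2898, 0.2008]
eef_rot: [-1.568, -0.06, 0.052]
wrist_force: [1.1, 0.1, 0.7]
finger_gap: 0.0685
wrist square_module 0.86 [ 0.403 -0.212  0.002] [257. 104.]
wrist oblong_module 0.59 [ 0.414 -0.329 -0.001] [261. 218.]
[ 0.43065872 -0.29119025  0.20002375]
```

View pics/w19.png

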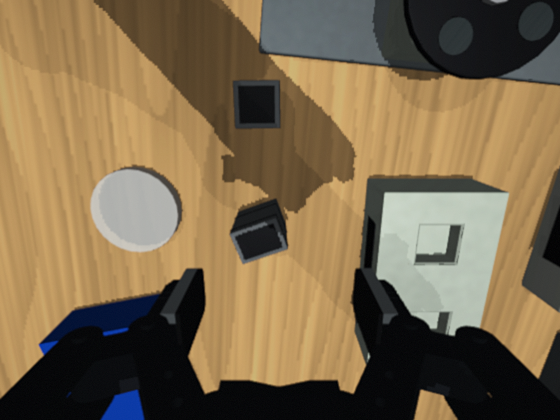

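```bash
python3 - <<'E'
from ik import *
c=np.load("w19.npy",allow_pickle=True).item();im=c["color"]
cv2.imwrite("pics/z3.png",cv2.resize(im[70:140,220:295],None,fx=8,fy=8,interpolation=cv2.INTER_NEAREST))
cv2.imwrite("pics/z4.png",cv2.resize(im[195:270,220:295],None,fx=8,fy=8,interpolation=cv2.INTER_NEAREST))
E
```

```text
(no output)
```

View pics/z3.png

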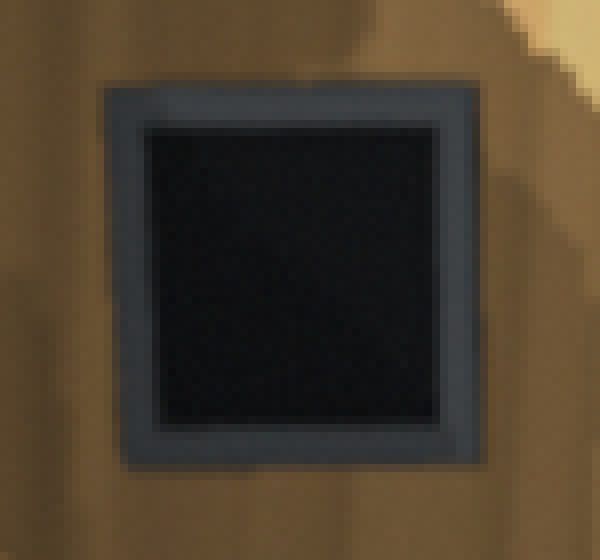

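View pics/z4.png

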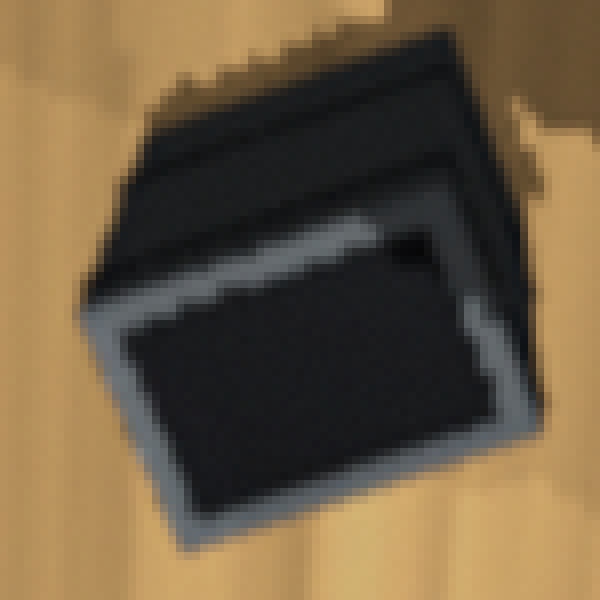

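```bash
python3 - <<'E'
from ik import *
c=np.load("w19.npy",allow_pickle=True).item()
for n,o,pts in [("sq",(220,70),[(107,86),(478,84),(483,462),(124,466)]),("ob",(220,195),[(83,308),(452,185),(542,432),(185,550)])]:
    W=np.array([ray(c,np.array(p)/8+np.array(o)-.5,.07) for p in pts])[:,:2]
    print(n,W.round(4).tolist(),W.mean(0).round(4),np.linalg.norm(W-np.roll(W,-1,0),axis=1).round(4),[np.degrees(np.arctan2(*(v)[::-1])).round(2) for v in (W[1]-W[0],W[2]-W[3],W[0]-W[3],W[1]-W[2])])
chk([.4055,-.212,.11],Rdown(4),0)
E
```

```text
sq [[0.3879, -0.1959], [0.4233, -0.1931], [0.4264, -0.2281], [0.3907, -0.2311]] [ 0.4071 -0.2121] [0.0355 0.0351 0.0358 0.0353] [np.float64(4.44), np.float64(4.74), np.float64(94.51), np.float64(94.99)]
ob [[0.3891, -0.3213], [0.4286, -0.3042], [0.4407, -0.3326], [0.4015, -0.3499]] [ 0.415 -0.327] [0.043  0.0308 0.0429 0.0311] [np.float64(23.41), np.float64(23.85), np.float64(113.34), np.float64(113.06)]
path err 0.0 margin 0.24 [-0.16  0.34  0.61  2.2  -0.31  0.68  0.73]
t 36.67 tr [-0.0197, 0.09, 0.0807] turn [-0.0, 0.002, 0.003] rows 2.9 q [-0.08, 0.3, 0.68, 1.99, -0.24, 0.93, 0.79] F [1.2, 0.5, 0.3] gap 0.068 tcp [0.4307, -0.2912, 0.2]
```

```bash
python3 - <<'E'
from ik import *
chk([.4071,-.2121,.10],Rdown(4.6),0)
E
python3 -m crank '{"grip":[0.2,0.2,0.2,0.2,0.2,0.2,0.2,0.2],"translation":[[-0.004,0.0,0.015],[-0.009,0.01,0.035],[-0.014,0.025,0.055],[-0.018,0.05,0.07],[-0.018,0.08,0.08],[-0.018,0.1,0.08],[-0.018,0.1,0.08],[-0.018,0.1,0.08]],"turn":[[0,0,0],[0,0,0],[0,-0.005,0],[0,-0.008,0],[0,-0.008,0],[0,-0.008,0],[0,-0.008,0],[0,-0.008,0]]}'
python3 - <<'E'
from ik import *
camera("side");c=camera("wrist");cv2.imwrite("pics/w20.png",c["color"])
chk([.4071,-.2121,.036],Rdown(4.6),0)
E
```

```text
path err 0.0 margin 0.24 [-0.15  0.36  0.59  2.2  -0.33  0.66  0.76]
t 36.67 tr [-0.0182, 0.1, 0.0805] turn [-0.0, -0.009, 0.003] rows 3.1 q [-0.08, 0.3, 0.68, 1.99, -0.24, 0.93, 0.79] F [1.2, 0.5, 0.3] gap 0.068 tcp [0.4307, -0.2912, 0.2]
clock: 37.33
tcp_pos: [0.4058, -0.213, 0.0994]
eef_rot: [-1.569, -0.061, 0.061]
wrist_force: [0.5, 0.0, 1.4]
finger_gap: 0.0685
path err 0.0 margin 0.21 [-0.04  0.48  0.48  2.23 -0.45  0.52  0.86]
t 37.43 tr [0.0, 0.0648, 0.0016] turn [0.0, -0.003, 0.004] rows 1.6 q [-0.14, 0.36, 0.59, 2.2, -0.33, 0.66, 0.76] F [-0.6, -1.1, -0.5] gap 0.0684 tcp [0.4069, -0.2137, 0.1008]
```

View pics/w20.png

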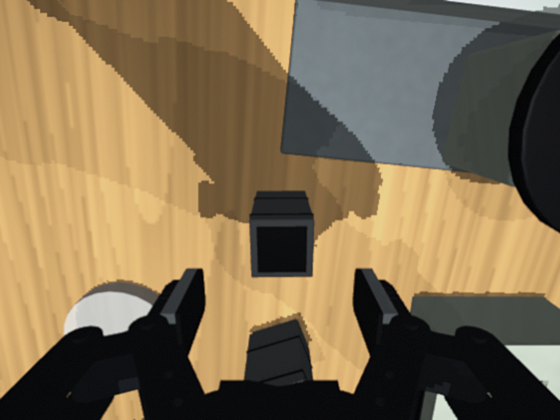

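```bash
python3 -m crank '{"grip":[0.2,0.2,0.2,0.2,0.2,0.8,0.8,0.8],"translation":[[0,0.015,0],[0,0.035,0.001],[0,0.055,0.0015],[0,0.065,0.0015],[0,0.065,0.0015],[0,0.065,0.0015],[0,0.065,0.0015],[0,0.065,0.0015]],"turn":[[0,0,0],[0,0,0],[0,0,0],[0,0,0],[0,0,0],[0,0,0],[0,0,0],[0,0,0]]}' 60
python3 -m crank '{"grip":[0.8,0.8,0.8],"translation":[[0,0,0],[0,0,0],[0,0,0]],"turn":[[0,0,0],[0,0,0],[0,0,0]]}'
python3 - <<'E'
from ik import *
chk([.4071,-.2121,.15],Rdown(4.6),0)
E
```

```text
clock: 38.1
tcp_pos: [0.4069, -0.2116, 0.0361]
eef_rot: [-1.569, -0.065, 0.057]
wrist_force: [-2.3, 0.2, 7.7]
finger_gap: 0.035
clock: 38.35
tcp_pos: [0.4069, -0.2116, 0.0361]
eef_rot: [-1.569, -0.065, 0.057]
wrist_force: [-0.3, -0.2, 5.9]
finger_gap: 0.0354
path err 0.0 margin 0.21 [-0.21  0.27  0.65  2.17 -0.23  0.77  0.67]
t 38.35 tr [0.0008, -0.1139, -0.0005] turn [-0.0, -0.003, 0.005] rows 2.7 q [-0.05, 0.48, 0.48, 2.24, -0.45, 0.51, 0.87] F [-0.3, -0.2, 5.9] gap 0.0354 tcp [0.4069, -0.2116, 0.0361]
```

```bash
python3 -m crank '{"grip":[0.8,0.8,0.8,0.8,0.8],"translation":[[0,-0.015,0],[0,-0.04,0],[0,-0.08,0],[0,-0.11,0],[0,-0.12,0]],"turn":[[0,0,0],[0,0,0],[0,0,0],[0,0,0],[0,0,0]]}'
python3 - <<'E'
from ik import *
chk([.5803,-.3227,.14],Rdown(3.9),0)
E
```

```text
clock: 38.77
tcp_pos: [0.4074, -0.2124, 0.1589]
eef_rot: [-1.57, -0.067, 0.053]
wrist_force: [0.4, -0.7, -1.2]
finger_gap: 0.0353
path err 0.0 margin 0.31 [ 0.01  0.61  0.58  1.69 -0.4   0.96  0.82]
t 38.77 tr [0.1638, 0.0204, -0.1232] turn [0.0, 0.009, 0.009] rows 4.9 q [-0.23, 0.25, 0.68, 2.17, -0.22, 0.79, 0.66] F [0.4, -0.7, -1.2] gap 0.0353 tcp [0.4074, -0.2124, 0.1589]
```

```bash
python3 -m crank '{"grip":[0.8,0.8,0.8,0.8,0.8,0.8,0.8,0.8],"translation":[[0.02,0.002,-0.015],[0.05,0.004,-0.038],[0.083,0.008,-0.062],[0.115,0.012,-0.086],[0.145,0.017,-0.109],[0.1638,0.0204,-0.1232],[0.1638,0.0204,-0.1232],[0.1638,0.0204,-0.1232]],"turn":[[0,0.002,0.002],[0,0.004,0.004],[0,0.006,0.006],[0,0.009,0.009],[0,0.009,0.009],[0,0.009,0.009],[0,0.009,0.009],[0,0.009,0.009]]}'
python3 - <<'E'
from ik import *
camera("side");c=camera("wrist");cv2.imwrite("pics/w21.png",c["color"])
chk([.5803,-.3227,.105],Rdown(3.9),0)
c=camera("side");cv2.imwrite("pics/s21.png",cv2.resize(c["color"][180:330,290:440],None,fx=4,fy=4,interpolation=cv2.INTER_CUBIC))
E
```

```text
clock: 39.43
tcp_pos: [0.5785, -0.3216, 0.1334]
eef_rot: [-1.569, -0.047, 0.061]
wrist_force: [0.0, -0.5, -2.2]
finger_gap: 0.0348
path err 0.0 margin 0.72 [ 0.02  0.66  0.57  1.72 -0.43  0.9   0.84]
t 39.53 tr [0.0031, 0.029, -0.0021] turn [-0.002, 0.0, -0.008] rows 0.7 q [0.01, 0.62, 0.59, 1.7, -0.41, 0.95, 0.82] F [-0.2, 0.3, -1.4] gap 0.0356 tcp [0.5773, -0.3209, 0.1341]
```

View pics/w21.png

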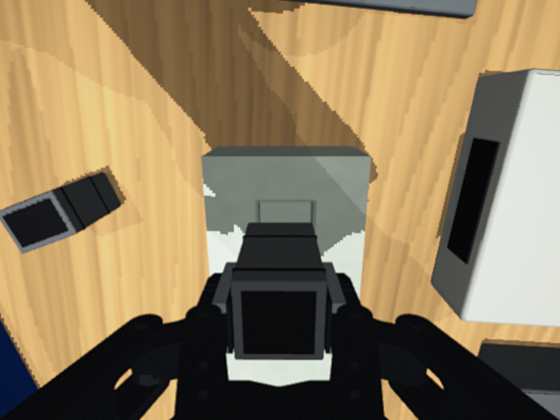

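View pics/s21.png

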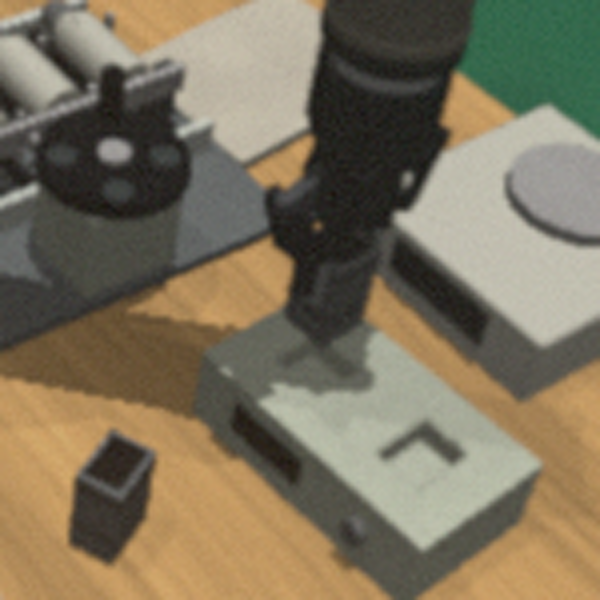

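```bash
python3 -m crank '{"grip":[0.8,0.8,0.8,0.8,0.8,0.8],"translation":[[0.001,0.01,-0.001],[0.003,0.02,-0.002],[0.003,0.03,-0.002],[0.003,0.03,-0.002],[0.003,0.03,-0.002],[0.003,0.03,-0.002]],"turn":[[0,0,0],[0,0,0],[0,0,-0.006],[0,0,-0.006],[0,0,-0.006],[0,0,-0.006]]}'
python3 - <<'E'
from ik import *
camera("side");camera("side");c=camera("wrist");cv2.imwrite("pics/w22.png",c["color"])
chk([.5803,-.3227,.105],Rdown(3.9),0)
E
```

```text
clock: 40.08
tcp_pos: [0.5812, -0.3232, 0.1046]
eef_rot: [-1.569, -0.053, 0.054]
wrist_force: [0.8, 0.8, -1.7]
finger_gap: 0.035
path err 0.0 margin 0.72 [ 0.02  0.66  0.57  1.72 -0.43  0.9   0.84]
t 40.23 tr [-0.0013, 0.0002, 0.0008] turn [-0.001, 0.001, 0.0] rows 0.0 q [0.03, 0.66, 0.57, 1.71, -0.43, 0.9, 0.84] F [0.1, -0.2, -1.2] gap 0.0351 tcp [0.5817, -0.3234, 0.1052]
```

View pics/w22.png

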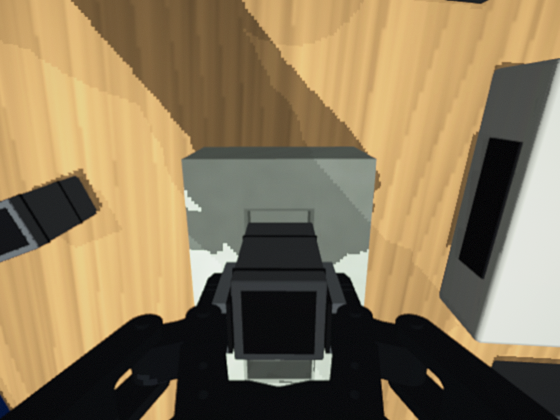

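```bash
python3 -m crank '{"grip":[0.8,0.8,0.8,0.8,0.8,0.8],"translation":[[-0.0012,0.003,0.0008],[-0.0012,0.006,0.0008],[-0.0012,0.009,0.0008],[-0.0012,0.012,0.0008],[-0.0012,0.015,0.0008],[-0.0012,0.015,0.0008]],"turn":[[0,0,0],[0,0,0],[0,0,0],[0,0,0],[0,0,0],[0,0,0]]}'
python3 - <<'E'
from ik import *
go([.5803,-.3227,.076],Rdown(3.9))
E
```

```text
clock: 40.73
tcp_pos: [0.5801, -0.3222, 0.0889]
eef_rot: [-1.569, -0.053, 0.055]
wrist_force: [0.4, 0.5, -2.1]
finger_gap: 0.0356
t 40.73 tr [0.0001, 0.0129, -0.0006] turn [-0.001, 0.001, -0.001] rows 0.3 q [0.03, 0.68, 0.55, 1.72, -0.45, 0.87, 0.85] F [0.4, 0.5, -2.1] gap 0.0356 tcp [0.5801, -0.3222, 0.0889]
```

```bash
python3 -m crank '{"grip":[0.8,0.8,0.8,0.8,0.8,0.8],"translation":[[0,0.004,0],[0,0.008,0],[0,0.011,0],[0,0.013,0],[0,0.014,0],[0,0.014,0]],"turn":[[0,0,0],[0,0,0],[0,0,0],[0,0,0],[0,0,0],[0,0,0]]}'
python3 - <<'E'
from ik import *
go([.5803,-.3227,.076],Rdown(3.9))
E
```

```text
clock: 41.23
tcp_pos: [0.5803, -0.3223, 0.0762]
eef_rot: [-1.569, -0.054, 0.054]
wrist_force: [-0.3, 1.2, 2.8]
finger_gap: 0.0353
t 41.23 tr [-0.0, 0.0002, -0.0004] turn [-0.002, 0.001, -0.0] rows 0.0 q [0.04, 0.69, 0.54, 1.73, -0.46, 0.85, 0.86] F [-0.3, 1.2, 2.8] gap 0.0353 tcp [0.5803, -0.3223, 0.0762]
```

Contact at the bottom (TCP 0.0762 = 20 mm in). Press a touch more, then release.

```bash
python3 -m crank '{"grip":[0.8,0.8,0.8],"translation":[[0,0.002,0],[0,0.002,0],[0,0.002,0]],"turn":[[0,0,0],[0,0,0],[0,0,0]]}'
python3 -m crank '{"grip":[0.2,0.2,0.2,0.2,0.2,0.2,0.2,0.2],"translation":[[0,-0.002,0],[0,-0.002,0],[0,-0.002,0],[0,-0.01,0],[0,-0.035,0],[0,-0.06,0],[0,-0.09,0],[0,-0.12,0]],"turn":[[0,0,0],[0,0,0],[0,0,0],[0,0,0],[0,0,0],[0,0,0],[0,0,0],[0,0,0]]}'
python3 - <<'E'
from ik import *
chk([.415,-.327,.12],Rdown(23.5),0)
c=camera("wrist");cv2.imwrite("pics/w23.png",c["color"])
E
```

```text
clock: 41.48
tcp_pos: [0.5804, -0.3224, 0.076]
eef_rot: [-1.568, -0.054, 0.054]
wrist_force: [-4.8, 4.4, 18.6]
finger_gap: 0.0349
clock: 42.15
tcp_pos: [0.5797, -0.3225, 0.1948]
eef_rot: [-1.569, -0.052, 0.055]
wrist_force: [0.8, -0.2, -0.4]
finger_gap: 0.0682
path err 0.0 margin 0.41 [ 0.12  0.42  0.54  2.03 -0.31  0.76  1.25]
t 42.15 tr [-0.1644, 0.0751, 0.0066] turn [-0.002, -0.342, -0.002] rows 4.3 q [-0.02, 0.56, 0.63, 1.65, -0.37, 1.05, 0.79] F [0.8, -0.2, -0.4] gap 0.0682 tcp [0.5797, -0.3225, 0.1948]
```

View pics/w23.png

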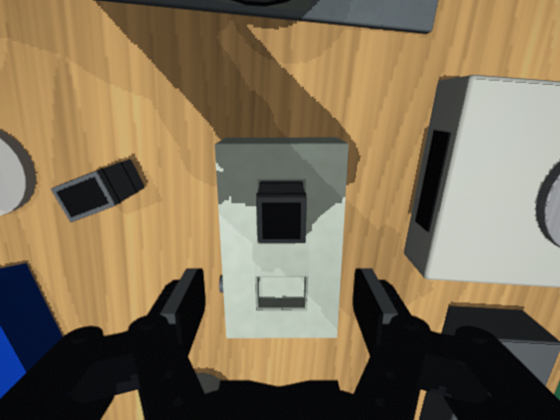

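```bash
python3 -m crank '{"grip":[0.2,0.2,0.2,0.2,0.2,0.2,0.2,0.2],"translation":[[-0.02,0,0.001],[-0.05,0.008,0.002],[-0.085,0.018,0.004],[-0.12,0.03,0.005],[-0.15,0.043,0.006],[-0.1644,0.055,0.0066],[-0.1644,0.055,0.0066],[-0.1644,0.055,0.0066]],"turn":[[0,-0.04,0],[0,-0.1,0],[0,-0.16,0],[0,-0.22,0],[0,-0.28,0],[0,-0.342,0],[0,-0.342,0],[0,-0.342,0]]}'
python3 - <<'E'
from ik import *
camera("side");c=camera("wrist");cv2.imwrite("pics/w24.png",c["color"]);np.save("w24.npy",c,allow_pickle=True)
chk([.415,-.327,.036],Rdown(23.5),0)
E
```

```text
clock: 42.87
tcp_pos: [0.4151, -0.3273, 0.1388]
eef_rot: [-1.545, -0.32, 0.32]
wrist_force: [0.2, -0.2, 0.1]
finger_gap: 0.0685
path err 0.0 margin 0.37 [ 0.2   0.56  0.44  2.07 -0.42  0.6   1.35]
t 42.97 tr [-0.0022, 0.1035, 0.0014] turn [0.0, 0.0, 0.001] rows 2.5 q [0.1, 0.39, 0.56, 2.02, -0.29, 0.81, 1.24] F [-0.5, 0.6, 0.0] gap 0.0685 tcp [0.4174, -0.3275, 0.1395]
```

View pics/w24.png

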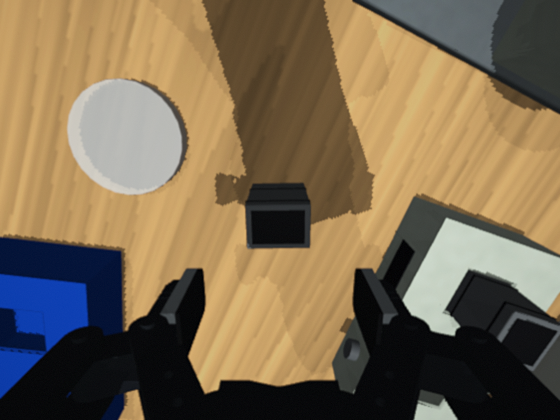

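```bash
python3 - <<'E'
from ik import *
c=np.load("w24.npy",allow_pickle=True).item()
W=np.array([ray(c,p,.07) for p in [(246,201),(310,201),(310,248),(247,248)]])[:,:2]
print(W.mean(0).round(4),np.linalg.norm(W-np.roll(W,-1,0),axis=1).round(4),[np.degrees(np.arctan2(*(v)[::-1])).round(2) for v in (W[1]-W[0],W[2]-W[3])])
m=W.mean(0);go([m[0],m[1],.036],Rdown(23.5))
E
```

```text
[ 0.4145 -0.3262] [0.0424 0.0339 0.0437 0.0338] [np.float64(23.45), np.float64(23.44)]
t 42.97 tr [-0.0023, 0.1035, 0.0024] turn [0.0, 0.0, 0.001] rows 2.5 q [0.1, 0.39, 0.56, 2.02, -0.29, 0.81, 1.24] F [-0.5, 0.6, 0.0] gap 0.0685 tcp [0.4174, -0.3275, 0.1395]
```

```bash
python3 -m crank '{"grip":[0.2,0.2,0.2,0.2,0.2,0.2,0.8,0.8],"translation":[[-0.002,0.015,0.002],[-0.002,0.04,0.002],[-0.002,0.065,0.002],[-0.002,0.09,0.002],[-0.002,0.103,0.002],[-0.002,0.103,0.002],[-0.002,0.103,0.002],[-0.002,0.103,0.002]],"turn":[[0,0,0],[0,0,0],[0,0,0],[0,0,0],[0,0,0],[0,0,0],[0,0,0],[0,0,0]]}' 60
python3 -m crank '{"grip":[0.8,0.8,0.8,0.8],"translation":[[0,0,0],[0,0,0],[0,0,0],[0,0,0]],"turn":[[0,0,0],[0,0,0],[0,0,0],[0,0,0]]}'
python3 - <<'E'
from ik import *
go([.415,-.327,.036],Rdown(23.5))
E
python3 -m crank '{"grip":[0.8,0.8,0.8,0.8,0.8],"translation":[[0,-0.015,0],[0,-0.04,0],[0,-0.08,0],[0,-0.11,0],[0,-0.12,0]],"turn":[[0,0,0],[0,0,0],[0,0,0],[0,0,0],[0,0,0]]}'
python3 - <<'E'
from ik import *
chk([.5866,-.413,.135],Rdown(3.9),0)
E
```

```text
clock: 43.63
tcp_pos: [0.4146, -0.3266, 0.0368]
eef_rot: [-1.547, -0.323, 0.322]
wrist_force: [2.2, 0.7, 0.7]
finger_gap: 0.0454
clock: 43.97
tcp_pos: [0.4144, -0.3267, 0.037]
eef_rot: [-1.547, -0.324, 0.321]
wrist_force: [1.7, 0.4, 6.6]
finger_gap: 0.0431
t 43.97 tr [0.0004, 0.001, -0.0005] turn [0.001, 0.001, 0.002] rows 0.0 q [0.2, 0.55, 0.45, 2.08, -0.42, 0.6, 1.35] F [1.7, 0.4, 6.6] gap 0.0431 tcp [0.4144, -0.3267, 0.037]
clock: 44.38
tcp_pos: [0.4144, -0.3277, 0.1599]
eef_rot: [-1.549, -0.325, 0.318]
wrist_force: [1.1, -0.8, -1.7]
finger_gap: 0.043
path err 0.0 margin 0.46 [ 0.15  0.71  0.6   1.55 -0.44  1.02  0.94]
t 44.38 tr [0.1239, 0.0258, -0.1468] turn [0.003, 0.342, 0.004] rows 4.6 q [0.08, 0.36, 0.59, 2.01, -0.27, 0.84, 1.22] F [1.1, -0.8, -1.7] gap 0.043 tcp [0.4144, -0.3277, 0.1599]
```

```bash
python3 -m crank '{"grip":[0.8,0.8,0.8,0.8,0.8,0.8,0.8,0.8],"translation":[[0.01,0,-0.025],[0.025,0,-0.06],[0.05,0,-0.09],[0.075,0,-0.12],[0.1,0,-0.143],[0.1239,0.005,-0.1468],[0.1239,0.02,-0.1468],[0.1239,0.0258,-0.1468]],"turn":[[0,0.04,0],[0,0.1,0],[0,0.16,0],[0,0.22,0],[0,0.28,0],[0.003,0.342,0.004],[0.003,0.342,0.004],[0.003,0.342,0.004]]}'
python3 - <<'E'
from ik import *
camera("side");c=camera("wrist");cv2.imwrite("pics/w25.png",c["color"])
chk([.5866,-.413,.105],Rdown(3.9),0)
E
```

```text
clock: 45.05
tcp_pos: [0.5858, -0.4088, 0.1262]
eef_rot: [-1.564, -0.05, 0.063]
wrist_force: [-1.6, 1.0, -2.1]
finger_gap: 0.043
path err 0.0 margin 0.8 [ 0.15  0.74  0.58  1.57 -0.47  0.97  0.95]
t 45.15 tr [0.0036, 0.0221, -0.0032] turn [-0.006, 0.001, -0.01] rows 0.5 q [0.14, 0.72, 0.6, 1.56, -0.45, 1.02, 0.94] F [-1.0, 0.6, -2.1] gap 0.0434 tcp [0.583, -0.4102, 0.1272]
```

View pics/w25.png

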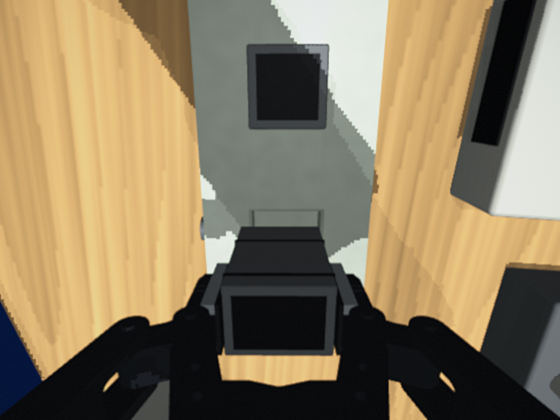

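```bash
python3 -m crank '{"grip":[0.8,0.8,0.8,0.8,0.8,0.8],"translation":[[0.0015,0.007,-0.001],[0.003,0.014,-0.003],[0.003,0.021,-0.003],[0.003,0.021,-0.003],[0.003,0.021,-0.003],[0.003,0.021,-0.003]],"turn":[[0,0,0],[-0.004,0,-0.007],[-0.004,0,-0.007],[-0.004,0,-0.007],[-0.004,0,-0.007],[-0.004,0,-0.007]]}'
python3 - <<'E'
from ik import *
camera("side");camera("side");c=camera("wrist");cv2.imwrite("pics/w26.png",c["color"])
chk([.5866,-.413,.105],Rdown(3.9),0)
E
```

```text
clock: 45.65
tcp_pos: [0.5883, -0.4141, 0.109]
eef_rot: [-1.571, -0.056, 0.052]
wrist_force: [1.0, 0.1, -1.0]
finger_gap: 0.0433
path err 0.0 margin 0.8 [ 0.15  0.74  0.58  1.57 -0.47  0.97  0.95]
t 45.8 tr [-0.0019, 0.0042, 0.0012] turn [0.001, 0.001, 0.003] rows 0.1 q [0.15, 0.74, 0.59, 1.57, -0.47, 0.98, 0.95] F [-0.5, 0.1, -1.4] gap 0.0434 tcp [0.5886, -0.4141, 0.1092]
```

View pics/w26.png

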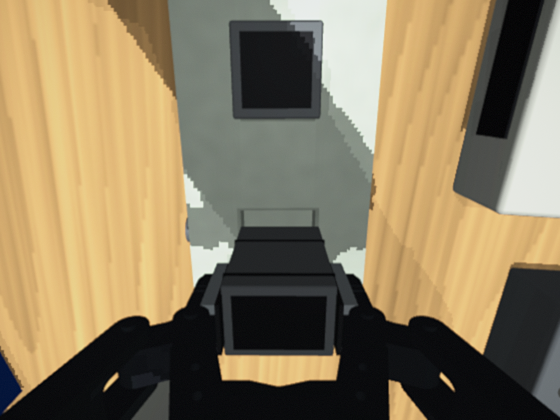

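```bash
python3 -m crank '{"grip":[0.8,0.8,0.8,0.8,0.8,0.8,0.8],"translation":[[-0.0016,0.003,0.001],[-0.0016,0.006,0.001],[-0.0016,0.009,0.001],[-0.0016,0.012,0.001],[-0.0016,0.015,0.001],[-0.0016,0.018,0.001],[-0.0016,0.018,0.001]],"turn":[[0,0,0],[0,0,0],[0,0,0],[0,0,0],[0,0,0],[0,0,0],[0,0,0]]}'
python3 - <<'E'
from ik import *
go([.5866,-.413,.076],Rdown(3.9))
E
```

```text
clock: 46.38
tcp_pos: [0.5867, -0.4125, 0.0899]
eef_rot: [-1.57, -0.055, 0.053]
wrist_force: [1.4, 0.5, -1.6]
finger_gap: 0.0431
t 46.38 tr [-0.0001, 0.0139, -0.0005] turn [-0.0, 0.001, 0.001] rows 0.3 q [0.16, 0.76, 0.57, 1.58, -0.48, 0.95, 0.96] F [1.4, 0.5, -1.6] gap 0.0431 tcp [0.5867, -0.4125, 0.0899]
```

In freely. Continue to the bottom.

```bash
python3 -m crank '{"grip":[0.8,0.8,0.8,0.8,0.8,0.8,0.8],"translation":[[0,0.004,0],[0,0.008,0],[0,0.011,0],[0,0.013,0],[0,0.0145,0],[0,0.0155,0],[0,0.0155,0]],"turn":[[0,0,0],[0,0,0],[0,0,0],[0,0,0],[0,0,0],[0,0,0],[0,0,0]]}'
python3 - <<'E'
from ik import *
go([.5866,-.413,.076],Rdown(3.9))
E
python3 -m crank '{"grip":[0.2,0.2,0.2,0.2,0.2,0.2,0.2,0.2],"translation":[[0,0,0],[0,0,0],[0,0,0],[0,-0.01,0],[0,-0.035,0],[0,-0.06,0],[0,-0.1,0],[0,-0.14,0]],"turn":[[0,0,0],[0,0,0],[0,0,0],[0,0,0],[0,0,0],[0,0,0],[0,0,0],[0,0,0]]}'
python3 - <<'E'
from ik import *
camera("side");c=camera("wrist");cv2.imwrite("pics/w27.png",c["color"])
c=camera("top");cv2.imwrite("pics/t27.png",cv2.resize(c["color"][90:300,110:430],None,fx=2.4,fy=2.4,interpolation=cv2.INTER_CUBIC));find("top",["bottle0","crank_top","petri","beaker","square_module","oblong_module"],c)
c=camera("side");cv2.imwrite("pics/s27.png",cv2.resize(c["color"][140:350,190:450],None,fx=2.8,fy=2.8,interpolation=cv2.INTER_CUBIC));find("side",["bottle0","square_module","oblong_module"],c)
go([.58,-.3,.25])
E
```

```text
clock: 46.97
tcp_pos: [0.5868, -0.4127, 0.0771]
eef_rot: [-1.569, -0.056, 0.052]
wrist_force: [-3.3, 6.6, 12.7]
finger_gap: 0.0431
t 46.97 tr [-0.0003, 0.0011, -0.0003] turn [-0.001, 0.001, 0.002] rows 0.0 q [0.17, 0.77, 0.57, 1.59, -0.49, 0.93, 0.97] F [-3.3, 6.6, 12.7] gap 0.0431 tcp [0.5868, -0.4127, 0.0771]
clock: 47.63
tcp_pos: [0.5857, -0.4129, 0.2163]
eef_rot: [-1.57, -0.054, 0.053]
wrist_force: [-0.1, -1.1, 1.1]
finger_gap: 0.0684
top bottle0 0.93 [ 0.521 -0.026  0.051] [256. 192.]
top bottle0 0.72 [ 0.589 -0.026  0.056] [256. 169.]
top bottle0 0.68 [ 0.658 -0.02   0.053] [254. 146.]
top bottle0 0.67 [ 0.458 -0.019  0.052] [254. 213.]
top crank_top 0.37 [ 0.573 -0.093  0.147] [280. 166.]
top petri 0.85 [ 0.284 -0.324 -0.001] [358. 273.]
top petri 0.53 [ 0.485  0.281 -0.002] [155. 208.]
top beaker 0.91 [ 0.484  0.276 -0.001] [156. 208.]
top beaker 0.75 [ 0.656 -0.021  0.053] [254. 147.]
top square_module 0.44 [ 0.58  -0.324  0.043] [357. 172.]
side bottle0 0.74 [ 0.527 -0.025  0.052] [288. 215.]
side bottle0 0.65 [ 0.463 -0.021  0.05 ] [269. 222.]
side bottle0 0.62 [ 0.661 -0.02   0.053] [323. 200.]
side bottle0 0.55 [ 0.592 -0.021  0.052] [305. 208.]
side square_module 0.58 [ 0.581 -0.323  0.042] [367. 275.]
side square_module 0.48 [0.524 0.033 0.05 ] [277. 205.]
side oblong_module 0.79 [ 0.585 -0.412  0.041] [392. 298.]
t 48.28 tr [0.0015, -0.0355, 0.1131] turn [0.0, 0.0, 0.0] rows 2.8 q [0.12, 0.64, 0.65, 1.49, -0.4, 1.15, 0.91] F [0.1, -0.1, -0.0] gap 0.0685 tcp [0.5862, -0.4129, 0.2145]
```

View pics/w27.png

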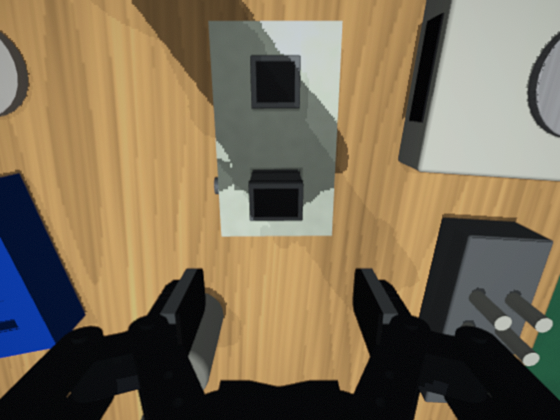

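View pics/t27.png

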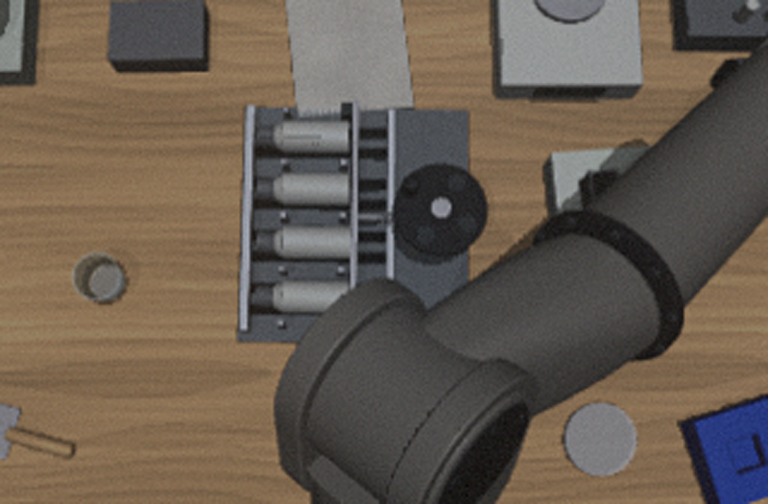

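View pics/s27.png

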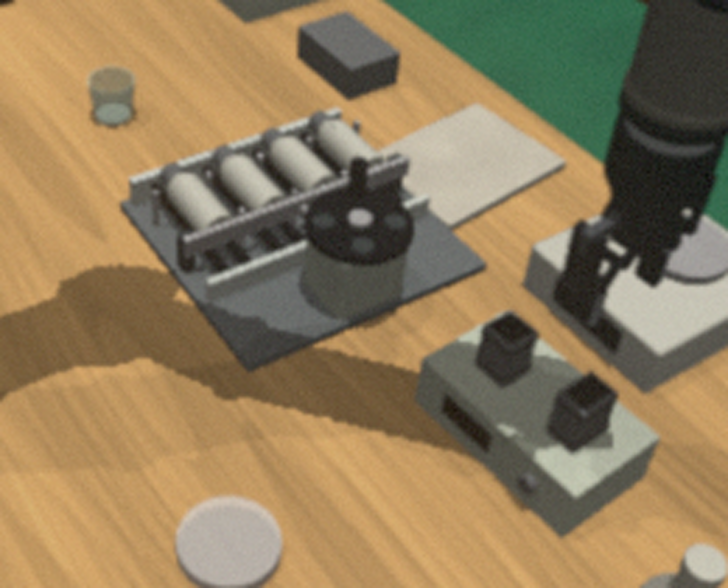

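```bash
python3 - <<'E'
from h import *
st();print(sign_off())
E
```

```text
{'clock': 48.283, 'joint_positions': [0.121, 0.636, 0.646, 1.49, -0.403, 1.15, 0.907], 'tcp_pos': [0.586, -0.413, 0.215], 'eef_rot': [-1.57, -0.055, 0.053], 'wrist_force': [0.095, -0.095, -0.007], 'torque': [-0.037, 0.026, 0.0], 'finger_gap': 0.068}
[[ 0.998  0.001 -0.069]
 [ 0.069 -0.     0.998]
 [ 0.001 -1.    -0.   ]]
the job is handed in; nothing more can be done
None
```

The roller mixer is set up, and I handed the job in at 48.3 s of the 210 s allowed; `sign_off()` gave no verdict. None of my final checks failed or disagreed.

- **Bottles:** All four bottles were present and now lie one to a cradle with caps toward the end wall. In the last top and side pictures their bases measure about 50–56 mm up and about 42 mm to the fence side of the bed's origin.
- **Handwheel:** I wound it clockwise about 2.1 turns to the stop. The crank force rose to roughly 60–80 N there, so I backed the command off and let go with a light load of about 13 N still against the stop. A wrist picture after release shows the bar against both dark stop blocks. I did not measure the fence travel itself.
- **Modules:** The square and then the oblong module slid freely into the white box's sockets and touched bottom. From the tool height at contact they are about 20 mm and 19 mm deep. The camera puts their undersides about 42–43 mm (square) and 41 mm (oblong) above the bench, against 40 mm if fully seated.
- **Left alone:** The beaker is still standing, the petri dish has not moved, and the blue box was not touched. The gripper finished clear above the box with no force on it.

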